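Clear the turntable into the pull-out tray

TASK

Pull the stores tray all the way out with the orange pull hook, its prong down through the hole in the tray's tab, and drop everything that stands on the turntable into the tray, side by side so that nothing sticks up too high for the housing. Then push the tray fully home, and leave the hook standing upright on its round black mat. Do not disturb the loupe, the marker pen, the mouse or the yellow carton.

Things in the scene. Friction and masses are not known exactly. Their poses are not given: they have to be found in the camera images.
- tray_housing: low grey steel housing, 146 (x) x 156 (y) x 115 mm, fixed to the bench, on two runners. Origin: centre of its underside on the bench. Its front faces its own -x (towards the robot); a blue-fronted tray slides out of the front along its -x. The roof's underside is 109 mm above the bench, 72 mm above the tray's floor
- tray (a joint): how far the tray is pulled out, m: 0 fully home, 0.14 stop. Dry friction about 1.5 N plus damping of 8 N per m/s; it stays where it is left
- tray_floor (a point): centre of the tray's inner floor, 37 mm above the bench; axes as the housing's; moves with the tray. Inside 130 x 130 mm; side and back walls 4 mm thick, 20 mm above this floor; the front is 38 mm above the floor, outer face at x = -73 mm. Pulled out by d, the tray is uncovered from its front to x = d - 71 mm
- tray_hole (a point): centre of the square 27 mm hole, through from top to bottom, at the level of the top face of the blue tab on the tray's front (75 mm above the bench). Axes as the housing's. The tab is a level plate 6 mm thick, 56 mm wide (y) and 44 mm long (x), from 22 mm before to 22 mm behind this point, where it meets the front; open air below it
- turntable: turntable: round cork-covered wooden plate of 190 mm diameter, its floor 24 mm above the bench, with a rim (176 mm inside diameter) 7 mm above the floor, turning freely with almost no friction about a vertical axis on a fixed black foot. Origin: on the bench, on the axis (this is the foot's pose; it does not turn)
- hook: pull hook, standing upright: round dark steel foot (48 mm diameter, 10 mm high), square orange grip 26 x 26 mm above it up to 92 mm, its faces along x and y; from the grip an 8 mm round steel arm runs out along the hook's +x at 45 mm height to x = 55 mm, then turns straight down as the prong. 0.2 kg. Origin: centre of the foot's underside; z up the grip
- hook_tip (a point): lower end of the hook's prong: 55 mm along x and 8 mm above the hook's origin
- hook_mat: round black rubber mat, 100 mm diameter, 4 mm thick, fixed: the hook's place, to the right of a fixed stereo microscope that stands between it and the tray (microscope: x 0.32 to 0.63, y -0.24 to 0.04, up to 0.38 m high; cross above it). Origin: centre of its underside
- tape_roll: small roll of black tape lying flat, 59 x 57 x 19 mm, solid to the touch. Origin: centre of its underside. May be absent
- small_spool_a: small solder spool with green flanges, standing: 40 mm diameter, 30 mm high, 0.2 kg. Origin: centre of its underside. May be absent
- small_spool_b: small solder spool with green flanges, standing: 40 mm diameter, 30 mm high, 0.2 kg; looks the same as small_spool_a. Origin: centre of its underside. May be absent
- big_spool: solder spool with black flanges, standing: 52 mm diameter, 56 mm high, 0.25 kg. Origin: centre of its underside. May be absent
- magnifier: black loupe lying on the bench, 62 x 55 x 17 mm; leave it alone. Origin: centre of its underside
- marker: white and black marker pen lying on the bench near its front edge, 17 x 135 x 16 mm (long along its y); leave it alone. Origin: centre of its underside
- red_mouse: red computer mouse left of the turntable, 58 x 100 x 40 mm; leave it alone. Origin: centre of its underside
- carton: small yellow carton standing on the bench, 30 x 46 x 85 mm; leave it alone. Origin: centre of its underside

How it is judged:
By the outcome, as a careful person would: the job done as asked, in the order asked, and still so for the second after the job is handed in, with the robot touching nothing.
Of tape_roll, small_spool_b, small_spool_a, big_spool only 3 to 4 are there at a start; the rules pass over those that are not, and their reading is None.
At some moment in a run one of small_spool_a, small_spool_b, big_spool may be knocked a few centimetres aside while the robot is not near it.
It also fails if it takes over 210 s, if anything falls off the work surface, if the arm or the gripper's body presses on something with over 40 N, if the wrist force passes 120 N, or if a joint passes its speed limit or range.

ROBOT

A 6-joint arm with a two-finger parallel gripper is mounted at the origin on a cart in front of the work surface, level with it; the furniture and walls round the work are solid. World frame = base frame: x ahead of the robot, y to its left, z up, the work surface at z = 0. Lengths are in mm, angles in rad, forces in N, time in s.
With the tool pointing down it reaches from about 400 to 925 mm from the base axis. Payload 12.5 kg.
Tool frame: the origin (TCP) lies between the finger pads; the fingertips stand 19 mm ahead of it and the grasp point (between the pads) is the TCP (env.nose_length is the distance from the TCP to the fingertips, in mm); z points along the fingers, y is the line along which they close (so a half turn about z gives the same grasp; the last joint's range is limited). The gripper opens to 95 mm and grips with 3 to 60 N. Pads are 20 mm wide; open, the fingers measure 119 mm over their backs; the gripper's body (75 mm by 180 mm) begins 59 mm behind the grasp point.
Start: joints at [-1.397, 0.491, 1.559, -0, 1.092, -0.106], TCP at [172.625, -600.704, 233.661] pointing down, gripper open.
Joint ranges: [-3.1, 3.1], [-0.84, 2.19], [0.05, 2.79], [-1.13, 4.28], [0.06, 2.93], [-2.69, 2.69]. Speed limits (rad/s): [2.22, 2.22, 2.79, 3.14, 3.14, 3.14].

INTERFACE

Orientations are given as [roll, pitch, yaw] about the fixed x, y, z axes, in that order (R = Rz(yaw) Ry(pitch) Rx(roll)).
In Python, from cell import env gives the robot as it stands. The module is installed in compiled form; this text tells all that it offers.
- The arm moves only by the tool drive_tool, never from a script. Its argument "rows" is a list that holds one entry, the list of rows, each a list of 7 numbers: the shift along the tool's x, y, z scaled (see below), then the turn, a rotation vector about the tool's x, y, z scaled (see below), then the opening, from 0 (shut) to 1 (fully open). In form: [[[tx, ty, tz, ax, ay, az, jaw], ...]]. A call has 1 to 5 rows; each row shifts and turns the commanded pose from where the row before left it, along the tool's axes as they then stand; what a row does not reach is not made up. The controller multiplies each number of a shift by 250 mm and each number of a turn by 180 degrees. A row lasts 1/8 s, in which the tool goes at most 62.5 mm and 10.7 degrees, less where a joint would pass 70% of its speed; a pose out of reach is approached as far as the arm can. A call with a number of a shift or a turn outside -1 to 1 is refused whole. A call with a gripper value outside its range is refused whole. The fingers move at their own pace and stop on an object; the grip force is fixed at half the most. Time passes only in rows, so rows that do not move let the fingers close. It gives the time, the measured TCP pose, the force, the opening and the grip force at its end, in the units of the state.
- env.state(): the state, without advancing time (a new reading comes with each control period).
- env.read_camera(name): name is "scene" or "top" or "wrist"; returns a dict with "color" (400x640x3 uint8, blue, green, red), "camera_matrix" (3x3 intrinsics, pixels), "pose" (4x4, takes a point from camera to world coordinates). Camera axes: x right, y up, looking along -z (the intrinsics and any distortion apply to the point x, -y, -z); pixel columns grow to the right and rows downward; lengths in mm; the calibration is good to about 2 mm. A picture is of the moment at which its call begins. There is no depth.
- env.job_done(): hands the job in; it is judged then, once.
Trained networks look in a picture, given as the dict that the camera call returned (one of the last four; its "shot" number tells which), for a name from the list of things; names that differ only in an ending like _2 or _b are one class to them, and where a whole thing is asked for, a point or a joint stands for the part that bears it (a point fixed in the world has none). Each returns a list of dicts, best first, with "score" (0 to 1); they miss things now and then, are a little off and sometimes report something else, mostly with a low value. They report only what shows in the picture. A call takes as long as a camera call.
- env.search_frame(name, picture): "at" ([x, y, z] in mm, in the coordinates of the camera as it stood for that picture, good to about 4 mm: the middle of the surface that is visible of it).
- env.place_of(name, picture): "at" ([x, y, z] in mm, in the coordinates of the camera as it stood for that picture, good to about 4 mm: a listed point, or the origin of a listed thing).
The state is a dict: "t": time; "joints": joint angles; "qvel": joint speeds; "tau": joint torques, N m; "eef_pos": TCP position; "tcp_rot": TCP orientation; "ft_force": force on the tool from outside, world axes, zero at the start; "moment": the same for the moment, N m; "opening": opening from 0.0 (shut) to 1.0 (fully open); "grip_force": force on a finger pad.
Only numpy, scipy, OpenCV 4.12 (cv2) and the standard library are available. Lean on these libraries where they do the work, as an engineer would, in place of code of your own. Each camera call takes 0.05 s, during which the arm holds its last target. There are 200 camera calls.

## Working session

There is one attempt and no reset: what is moved stays moved. The work goes in short steps, Python scripts to look and compute and a tool call to move; the robot and the scene stay as the last step left them, time stands still between calls to the robot, and variables do not carry over. Pictures are saved under pics/ and viewed, at most 14 in all, crops included, and the job is handed in when it is done.

Besides the shell and the picture viewer there is one more tool, called after ">>>" by a JSON object that holds its "method" and its "body", one argument or row to a line. drive_tool: Moves the arm, as the interface text tells. Its arguments: {"type":"object","properties":{"rows":{"type":"array","items":{"type":"array","items":{"type":"array","items":{"type":"number","minimum":-1,"maximum":1}}}}},"required":["rows"]}

```bash
mkdir -p pics
cat > h.py <<'E'
import numpy as np, cv2
from cell import env
from scipy.spatial.transform import Rotation as R
NAMES=["tray_floor","tray_hole","turntable","hook","hook_tip","hook_mat","tape_roll","small_spool_a","big_spool","magnifier","marker","red_mouse","carton","tray_housing"]
def w(p,at): return (p["pose"]@np.r_[at,1])[:3]
def find(p,names=NAMES,fn="place_of",n=3,th=.3):
    for k in names:
        for r in getattr(env,fn)(k,p)[:n]:
            if r["score"]>th: print(k,round(r["score"],2),w(p,r["at"]).round(0))
def save(p,f): cv2.imwrite("pics/"+f,p["color"])
def ray(p,u,v,z):
    K=p["camera_matrix"]; d=np.linalg.inv(K)@[u,v,1]; d=p["pose"][:3,:3]@[d[0],-d[1],-d[2]]
    o=p["pose"][:3,3]; return (o+d*(z-o[2])/d[2]).round(1)
def st():
    s=env.state(); print({k:np.round(s[k],3).tolist() for k in("t","joints","eef_pos","tcp_rot","ft_force","opening","grip_force")})
def move(pos,yaw=None,pitch_roll=None):
    "tool-frame units for a straight move from current pose to pos (pointing down, yaw)"
    s=env.state(); R0=R.from_euler("xyz",s["tcp_rot"])
    d=R0.inv().apply(np.array(pos)-s["eef_pos"])/250
    out=[d.round(4).tolist()]
    if yaw is not None:
        out.append(((R0.inv()*R.from_euler("xyz",[np.pi,0,yaw])).as_rotvec()/np.pi).round(4).tolist())
    print(out)
E
python3 - <<'E'
from h import *
st(); print(env.nose_length)
for c in("scene","top"):
    p=env.read_camera(c); save(p,c+"0.png"); print(c,p["pose"].round(2).tolist()); find(p)
E
```

```text
{'t': 0.0, 'joints': [-1.397, 0.492, 1.559, -0.0, 1.092, -0.106], 'eef_pos': [172.58, -600.452, 233.041], 'tcp_rot': [-3.14, -0.0, 0.28], 'ft_force': [-0.334, 1.363, -0.422], 'opening': 0.997, 'grip_force': 0.0}
19.0
scene [[-0.71, 0.58, -0.4, 13.06], [-0.71, -0.58, 0.41, 522.04], [0.0, 0.57, 0.82, 1131.74], [0.0, 0.0, 0.0, 1.0]]
tray_floor 0.92 [708. 116.  37.]
turntable 0.8 [484. 352.   1.]
hook 0.75 [ 483. -434.    5.]
hook_tip 0.54 [ 534. -433.   13.]
hook_mat 0.63 [ 492. -430.    1.]
tape_roll 0.48 [468. 299.  28.]
small_spool_a 0.75 [370. 261.   0.]
small_spool_a 0.64 [537. 336.  30.]
small_spool_a 0.61 [429. 366.  26.]
big_spool 0.78 [499. 400.  29.]
big_spool 0.57 [ 483. -433.    7.]
big_spool 0.45 [724. 116.  -3.]
magnifier 0.68 [ 650. -458.   -3.]
marker 0.55 [365. 258.  -0.]
red_mouse 0.8 [397. 521.   0.]
tray_housing 0.95 [722. 113.  -2.]
top [[0.24, 0.87, -0.43, -275.69], [-0.97, 0.21, -0.11, -195.41], [-0.01, 0.44, 0.9, 1760.61], [0.0, 0.0, 0.0, 1.0]]
tray_floor 0.79 [709. 114.  37.]
tray_hole 0.96 [611. 122.  76.]
tray_hole 0.38 [712. 117.  38.]
turntable 0.88 [480. 344.  -2.]
turntable 0.52 [496. 400.  23.]
hook 0.48 [ 477. -434.   -1.]
hook_tip 0.42 [ 536. -426.   10.]
hook_mat 0.47 [706. 115.  34.]
hook_mat 0.43 [ 489. -431.   -1.]
tape_roll 0.64 [473. 300.  24.]
small_spool_a 0.75 [ 477. -432.    1.]
small_spool_a 0.41 [427. 362.  24.]
small_spool_a 0.4 [532. 333.  25.]
big_spool 0.68 [498. 405.  23.]
magnifier 0.67 [ 652. -461.   -5.]
magnifier 0.65 [613. 120.  78.]
magnifier 0.58 [481. 344.   1.]
marker 0.51 [368. 264.  -2.]
red_mouse 0.8 [396. 529.  -1.]
carton 0.64 [ 659. -371.    1.]
tray_housing 0.78 [719. 112.  -0.]
```

View pics/scene0.png

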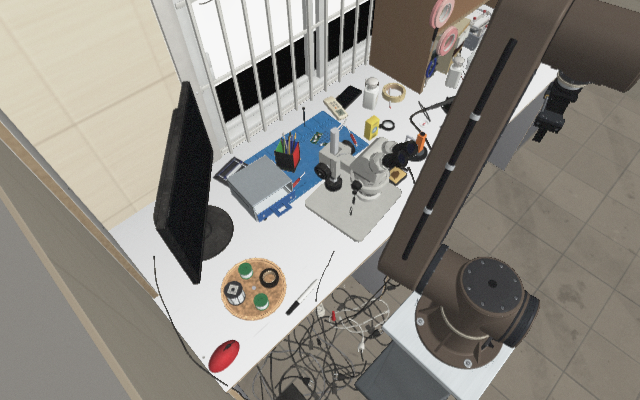

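View pics/top0.png

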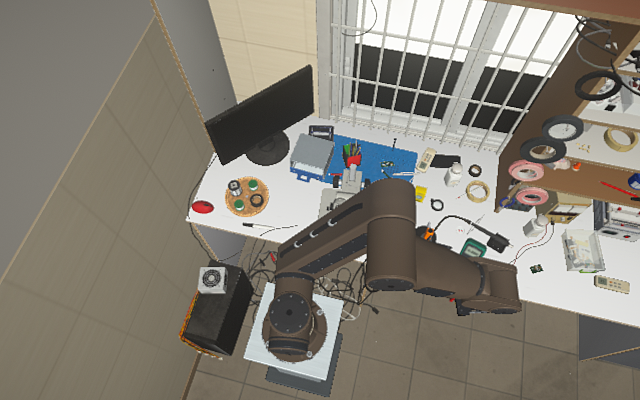

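The scene view shows all four items on the turntable: big spool at (235,293), small spools at (246,270) and (261,300), tape at (270,277). The tray's tab is near (275,212) and the orange hook near (420,142). In the top view the arm hides part of the right side, including most of the hook. I'll move above the hook to use the wrist camera.

>>> {"method": "drive_tool", "body": {
  "rows": [
    [[0.23,-0.06,-0.05,0,0,0,1],[0.23,-0.06,-0.05,0,0,0,1],[0.23,-0.06,-0.05,0,0,0,1],[0.23,-0.06,-0.05,0,0,0,1],[0.1,0,0,0,0,0,1]]
  ]
}}

```text
t: 2.12
eef_pos: [403.7, -470.9, 285.0]
tcp_rot: [3.14, -0.001, 0.282]
ft_force: [0.2, -0.4, -0.1]
opening: 1.0
grip_force: 0.0
```

Run:
```python
from h import *
st()
p=env.read_camera("wrist"); save(p,"w1.png"); print(p["pose"].round(2).tolist(),p["camera_matrix"].round(0).tolist()); find(p,["hook","hook_tip","hook_mat","carton","magnifier"])
p=env.read_camera("top"); find(p,["tray_hole","tray_floor","tray_housing"])
```

```text
{'t': 2.125, 'joints': [-0.969, 0.439, 1.506, 0.0, 1.195, 0.32], 'eef_pos': [403.672, -470.866, 284.951], 'tcp_rot': [3.14, -0.001, 0.282], 'ft_force': [0.184, -0.399, -0.072], 'opening': 1.0, 'grip_force': 0.0}
[[0.28, 0.93, 0.24, 469.71], [-0.96, 0.27, 0.07, -451.13], [0.0, -0.25, 0.97, 436.78], [0.0, 0.0, 0.0, 1.0]] [[295.0, 0.0, 322.0], [0.0, 295.0, 196.0], [0.0, 0.0, 1.0]]
hook 0.77 [ 482. -436.    2.]
hook_tip 0.74 [ 536. -434.   13.]
hook_mat 0.92 [ 492. -425.   -0.]
tray_hole 0.66 [613. 119.  75.]
tray_floor 0.54 [709. 116.  35.]
tray_housing 0.95 [725. 111.  -4.]
```

View pics/w1.png

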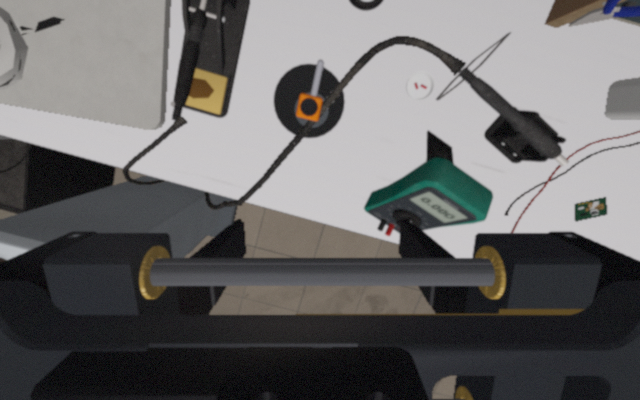

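Wrist view: grip top at about (310,104), arm end at about (320,64), and the hook stands on the black mat. A cable from the soldering iron runs beside it on the bench.

Run:
```python
from h import *
p=env.read_camera("wrist"); 
a=ray(p,310,105,96); b=ray(p,320.5,63,52); print(a,b, np.arctan2(*(b-a)[1::-1]))
c=p["color"][85:150,260:360].astype(int); m=((c[:,:,2]>180)&(c[:,:,1]<170)&(c[:,:,0]<90)).astype(np.uint8)
ys,xs=np.nonzero(m); print(len(xs),xs.mean()+260,ys.mean()+85,cv2.minAreaRect(np.c_[xs+260,ys+85].astype(np.float32)))
cv2.imwrite("pics/w1c.png",cv2.resize(p["color"][50:150,250:370],None,fx=6,fy=6,interpolation=cv2.INTER_CUBIC)[:600])
move([482,-435,200],0.05)
```

```text
[ 480.  -436.3   96. ] [ 531.9 -433.4   52. ] 0.055818641826393275
155 307.6774193548387 107.01935483870967 ((307.4470520019531, 104.48825073242188), (21.042255401611328, 22.452302932739258), 12.52880859375)
[[0.3551, -0.0565, 0.3346], [0.0, 0.0, 0.0728]]
```

View pics/w1c.png

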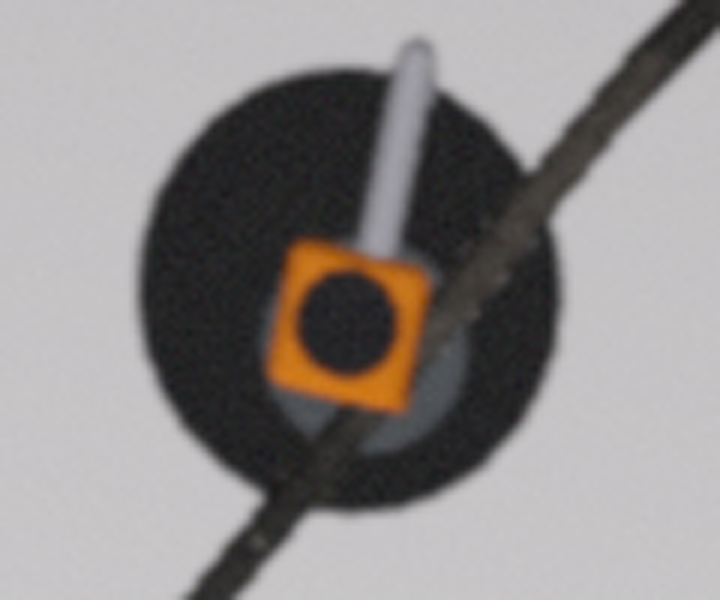

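>>> {"method": "drive_tool", "body": {
  "rows": [
    [[0.15,-0.02,0.0,0,0,0.036,1],[0.15,-0.02,0.0,0,0,0.036,1],[0.04,-0.02,0.0,0,0,0,1]]
  ]
}}

```text
t: 3.05
eef_pos: [482.8, -440.2, 283.4]
tcp_rot: [-3.141, -0.0, 0.055]
ft_force: [0.7, 0.0, -0.1]
opening: 0.999
grip_force: 0.0
```

Run:
```python
from h import *
st()
p=env.read_camera("wrist"); find(p,["hook","hook_tip","hook_mat"])
print(p["pose"][:3,3])
save(p,"w2.png")
K=p["camera_matrix"]
c=p["color"].astype(int); m=((c[:,:,2]>150)&(c[:,:,1]<150)&(c[:,:,0]<80)).astype(np.uint8)
n,l,s,ce=cv2.connectedComponentsWithStats(m); print([(s[i].tolist(),ce[i].round(1).tolist()) for i in range(1,n) if s[i][4]>60])
move([481,-435,200],0.06)
```

```text
{'t': 3.05, 'joints': [-0.84, 0.492, 1.419, 0.0, 1.231, 0.676], 'eef_pos': [482.833, -440.241, 283.373], 'tcp_rot': [-3.141, -0.0, 0.055], 'ft_force': [0.65, 0.039, -0.147], 'opening': 0.999, 'grip_force': 0.0}
hook 0.89 [ 482. -436.    4.]
hook_tip 0.9 [ 534. -431.   13.]
hook_mat 0.88 [ 494. -425.   -1.]
[ 551.70938904 -436.2249941   435.14037202]
[([253, 27, 36, 20, 176], [269.7, 34.8]), ([306, 174, 21, 20, 190], [316.3, 183.2])]
[[0.0019, -0.0241, 0.3345], [0.0, 0.0001, -0.0017]]
```

View pics/w2.png

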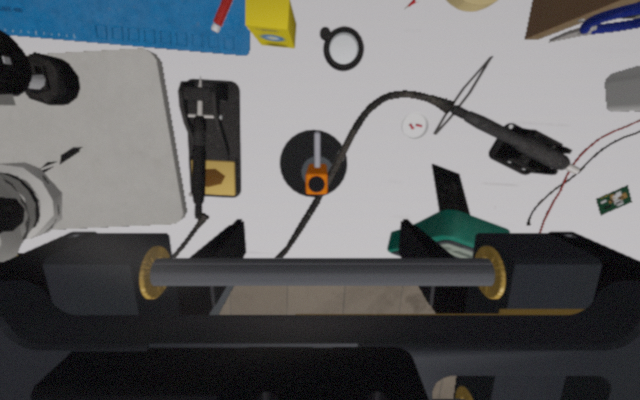

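Hook top at (316,183) with the arm running straight up the image, so the yaw is aligned. The green meter at (440,230) is close by, so I'll approach with the jaws narrowed.

Run:
```python
from h import *
p=env.read_camera("wrist")
print("grip",ray(p,316.4,184,96),"mat",ray(p,313.5,162,4),"tip",ray(p,317.5,134,49),"meter",ray(p,400,225,40),ray(p,400,225,0))
print("foot",ray(p,316.5,173,14))
```

```text
grip [ 478.2 -434.3   96. ] mat [ 491.5 -427.7    4. ] tip [ 533.8 -432.1   49. ] meter [ 413.5 -555.3   40. ] [ 399.7 -567.3    0. ]
foot [ 477.1 -433.    14. ]
```

>>> {"method": "drive_tool", "body": {
  "rows": [
    [[-0.007,-0.022,0.1,0,0,0,0.6],[0,0,0.2,0,0,0,0.6],[0,0,0.25,0,0,0,0.6],[0,0,0.2,0,0,0,0.6],[0,0,0.094,0,0,0,0.6]]
  ]
}}

```text
t: 3.92
eef_pos: [477.9, -435.3, 70.0]
tcp_rot: [-3.139, 0.002, 0.053]
ft_force: [0.3, 0.0, 0.5]
opening: 0.6
grip_force: 0.0
```

>>> {"method": "drive_tool", "body": {
  "rows": [
    [[0,0,0,0,0,0,0.6],[0,0,0,0,0,0,0],[0,0,0,0,0,0,0],[0,0,0,0,0,0,0],[0,0,0,0,0,0,0]]
  ]
}}

```text
t: 4.55
eef_pos: [479.7, -435.3, 73.1]
tcp_rot: [3.141, -0.0, 0.054]
ft_force: [0.6, -0.2, -2.3]
opening: 0.272
grip_force: 30.0
```

>>> {"method": "drive_tool", "body": {
  "rows": [
    [[0,0,-0.15,0,0,0,0],[0,0,-0.25,0,0,0,0],[0,0,-0.25,0,0,0,0],[0,0,-0.25,0,0,0,0],[0,0,-0.25,0,0,0,0]]
  ]
}}

```text
t: 5.18
eef_pos: [479.3, -434.9, 362.2]
tcp_rot: [-3.142, 0.0, 0.054]
ft_force: [0.8, -1.6, -2.3]
opening: 0.269
grip_force: 30.0
```

>>> {"method": "drive_tool", "body": {
  "rows": [
    [[0,0,-0.25,0,0,0,0],[0,0,-0.25,0,0,0,0],[0,0,-0.2,0,0,0,0],[0,0,0,0,0,0,0]]
  ]
}}

```text
t: 5.68
eef_pos: [479.6, -435.2, 538.8]
tcp_rot: [3.137, -0.004, 0.054]
ft_force: [0.7, 0.6, -2.6]
opening: 0.27
grip_force: 30.0
```

Run:
```python
from h import *
st()
p=env.read_camera("wrist"); save(p,"w3.png"); find(p,["hook","hook_tip"])
print(p["pose"][:3,3])
p=env.read_camera("top"); find(p,["tray_hole","tray_floor","tray_housing","turntable","hook","hook_tip"])
```

```text
{'t': 5.675, 'joints': [-0.839, 0.409, 0.92, -0.0, 1.806, 0.678], 'eef_pos': [479.573, -435.196, 538.803], 'tcp_rot': [3.137, -0.004, 0.054], 'ft_force': [0.702, 0.621, -2.644], 'opening': 0.27, 'grip_force': 29.999}
hook 0.64 [ 482. -440.  469.]
hook_tip 0.97 [ 533. -432.  478.]
[ 547.80307992 -430.48807129  690.87372586]
tray_housing 0.54 [ 661. -369.    3.]
turntable 0.71 [481. 345.   3.]
turntable 0.62 [366. 263.  -2.]
hook 0.74 [ 477. -435.  464.]
hook_tip 0.75 [ 535. -430.  469.]
hook_tip 0.37 [481. 345.   1.]
```

View pics/w3.png

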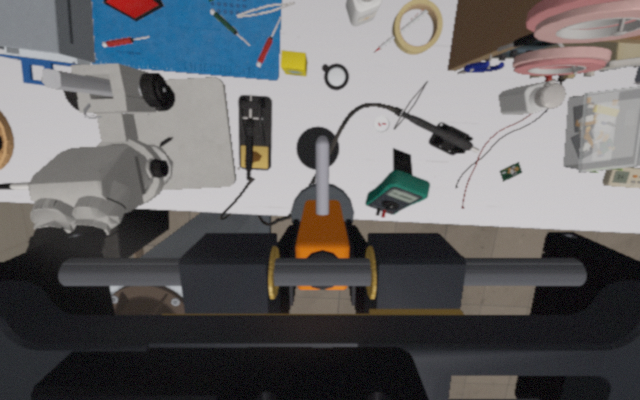

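The hook hangs upright in the jaws, with its arm end at (322,140). Next I cross above the microscope.

>>> {"method": "drive_tool", "body": {
  "rows": [
    [[0.047,-0.15,0,0,0,0,0],[0.047,-0.234,0,0,0,0,0],[0.047,-0.234,0,0,0,0,0],[0.047,-0.234,0,0,0,0,0],[0.047,-0.234,0,0,0,0,0]]
  ]
}}

```text
t: 6.8
eef_pos: [523.6, -159.2, 535.2]
tcp_rot: [3.141, -0.0, 0.053]
ft_force: [0.8, -0.7, -1.5]
opening: 0.274
grip_force: 30.0
```

>>> {"method": "drive_tool", "body": {
  "rows": [
    [[0.047,-0.234,0,0,0,0,0],[0.047,-0.234,0,0,0,0,0],[0.047,-0.234,0,0,0,0,0],[0.047,-0.234,0,0,0,0,0],[0.047,-0.2,0,0,0,0,0]]
  ]
}}

```text
t: 7.42
eef_pos: [567.0, 127.9, 535.2]
tcp_rot: [3.142, -0.0, 0.054]
ft_force: [0.2, -0.5, -3.6]
opening: 0.271
grip_force: 30.0
```

>>> {"method": "drive_tool", "body": {
  "rows": [
    [[0,0,0.1,0,0,0.056,0],[0,0,0.1,0,0,0.056,0],[0,0,0.1,0,0,0.056,0],[0,0,0.1,0,0,0.056,0],[0,0,0,0,0,0,0]]
  ]
}}

```text
t: 8.05
eef_pos: [566.8, 125.6, 433.7]
tcp_rot: [3.139, 0.002, -0.649]
ft_force: [0.6, 0.6, -1.1]
opening: 0.274
grip_force: 30.0
```

Run:
```python
from h import *
st()
p=env.read_camera("wrist"); save(p,"w4.png"); find(p,["hook_tip","tray_hole","tray_floor","tray_housing"])
q=env.read_camera("top");  save(q,"t4.png");find(q,["tray_hole","tray_floor","tray_housing"])
q=env.read_camera("scene");find(q,["tray_hole","tray_floor","tray_housing","hook_tip"])
```

```text
{'t': 8.05, 'joints': [0.104, 0.295, 1.345, -0.0, 1.504, 2.324], 'eef_pos': [566.803, 125.591, 433.74], 'tcp_rot': [3.139, 0.002, -0.649], 'ft_force': [0.563, 0.612, -1.123], 'opening': 0.274, 'grip_force': 30.0}
hook_tip 0.94 [608.  93. 372.]
tray_hole 0.61 [617. 128.  77.]
tray_housing 0.63 [721. 116.   1.]
tray_hole 0.85 [613. 123.  76.]
tray_hole 0.55 [567. 124. 362.]
tray_floor 0.88 [709. 114.  33.]
tray_housing 0.84 [721. 112.   0.]
tray_hole 0.69 [611. 120.  73.]
tray_floor 0.86 [707. 116.  37.]
tray_housing 0.78 [721. 115.   0.]
hook_tip 0.78 [612.  90. 376.]
```

View pics/w4.png

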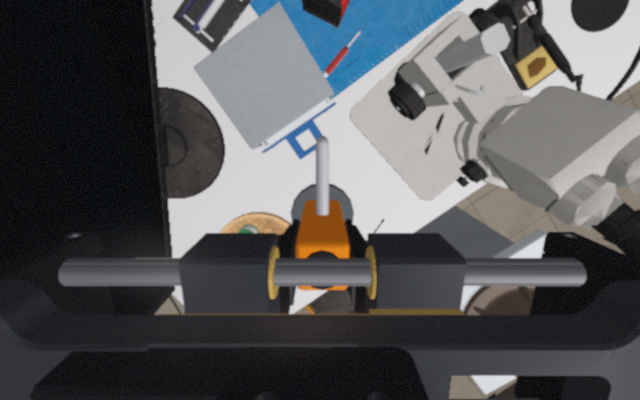

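The housing roof corners show at (194,70), (280,3), (332,97) and (256,150), and the tab hole at about (304,141). The black area on the left is the monitor, which I must stay clear of.

Run:
```python
from h import *
p=env.read_camera("wrist")
C=np.array([ray(p,u,v,115) for u,v in((194,70),(280,3),(332,97),(256,150))]); print(C.tolist(),"mean",C.mean(0))
for a,b in((0,3),(1,2),(0,1),(3,2)):
    d=C[b]-C[a]; print(np.linalg.norm(d),np.degrees(np.arctan2(d[1],d[0])))
print("hole",ray(p,304.5,139.5,75),"monitor",ray(p,157,100,0),ray(p,160,100,100))
cv2.imwrite("pics/w4c.png",cv2.resize(p["color"][100:170,250:350],None,fx=7,fy=7,interpolation=cv2.INTER_CUBIC))
q=env.read_camera("top"); cv2.imwrite("pics/t4c.png",cv2.resize(q["color"][100:220,190:350],None,fx=5,fy=5,interpolation=cv2.INTER_CUBIC))
```

```text
[[796.8, 191.1, 115.0], [787.6, 33.2, 115.0], [641.7, 50.3, 115.0], [650.7, 194.4, 115.0]] mean [719.2  117.25 115.  ]
146.13726424153415 178.70606483464707
146.89867256037405 173.31522795797937
158.16779065283802 -93.33455286302699
144.38078126953047 -93.57385896760613
hole [616.5 126.2  75. ] monitor [843.2 309.7   0. ] [802.7 267.5 100. ]
```

View pics/w4c.png

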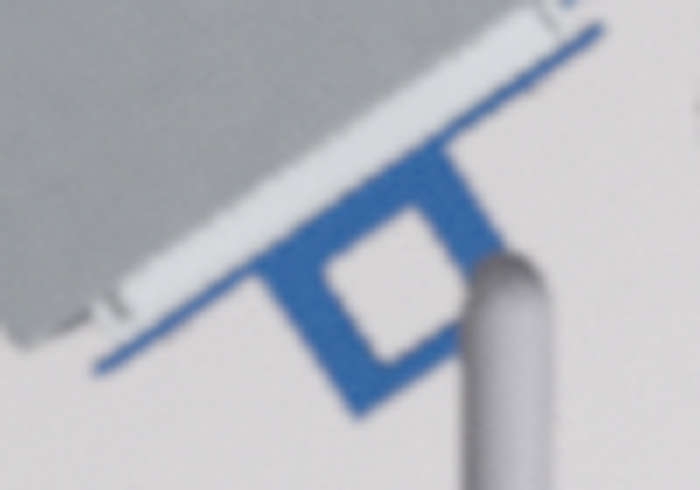

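View pics/t4c.png

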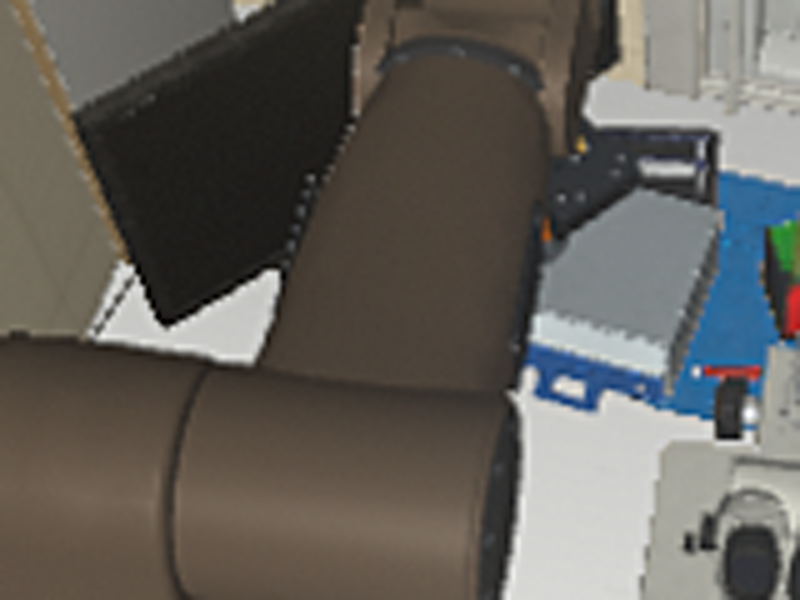

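>>> {"method": "drive_tool", "body": {
  "rows": [
    [[-0.073,-0.04,0.1,0,0,0,0],[0,0,0.2,0,0,-0.04,0],[0,0,0.24,0,0,-0.0393,0],[0,0,0.24,0,0,0,0],[0,0,0.2,0,0,0,0]]
  ]
}}

```text
t: 9.48
eef_pos: [558.3, 144.6, 188.1]
tcp_rot: [3.141, 0.0, -0.401]
ft_force: [1.0, 0.6, -2.6]
opening: 0.271
grip_force: 30.0
```

>>> {"method": "drive_tool", "body": {
  "rows": [
    [[0,0,0.15,0,0,0,0],[0,0,0,0,0,0,0]]
  ]
}}

```text
t: 9.72
eef_pos: [557.8, 144.4, 150.5]
tcp_rot: [3.139, 0.004, -0.401]
ft_force: [-0.5, 0.6, -1.7]
opening: 0.271
grip_force: 30.0
```

Run:
```python
from h import *
st()
p=env.read_camera("wrist"); find(p,["hook_tip","tray_hole","tray_floor"],th=.2)
a=cv2.resize(p["color"][60:200,240:420],None,fx=4,fy=4,interpolation=cv2.INTER_CUBIC)
cv2.imwrite("pics/w5.png",a)
for c in("scene","top"):
    q=env.read_camera(c);find(q,["tray_hole","hook_tip"])
```

```text
{'t': 9.725, 'joints': [0.139, 0.521, 1.766, -0.0, 0.859, 2.111], 'eef_pos': [557.753, 144.425, 150.546], 'tcp_rot': [3.139, 0.004, -0.401], 'ft_force': [-0.499, 0.599, -1.711], 'opening': 0.271, 'grip_force': 29.999}
hook_tip 0.94 [607. 123.  88.]
tray_hole 0.76 [608. 121.  75.]
hook_tip 0.77 [610. 122.  94.]
tray_hole 0.5 [610. 122.  75.]
hook_tip 0.43 [610. 123.  91.]
```

View pics/w5.png

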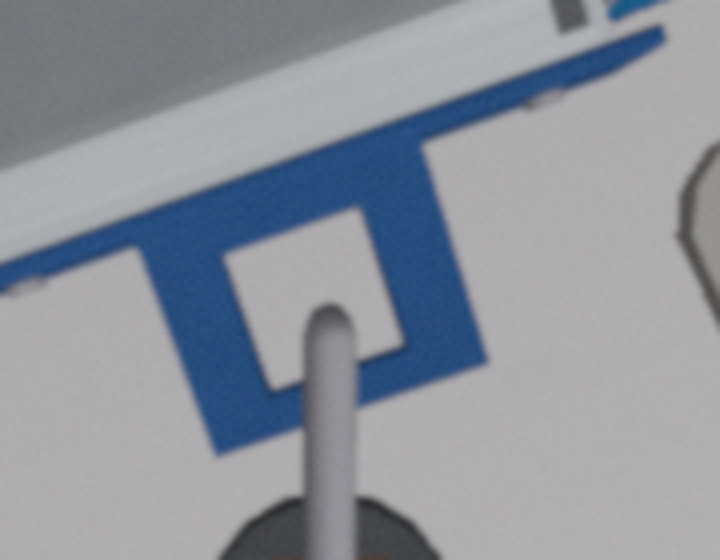

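Hole corners in the crop are (222,255), (362,207), (405,345) and (270,390), so the prong end appears over the hole. Checking the numbers.

Run:
```python
from h import *
p=env.read_camera("wrist")
for n,u,v in(("a",222,255),("b",362,207),("c",405,345),("d",270,390),("centre",315,299),("tabcorner",215,453),("tabc2",487,360)): print(n,ray(p,240+u/4,60+v/4,75))
print("armend",ray(p,240+330/4,60+306/4,130), "foot top front edge",ray(p,240+330/4,60+497/4,91.5))
```

```text
a [628.8 137.2  75. ]
b [626.5 109.4  75. ]
c [599.6 111.6  75. ]
d [601.8 139.1  75. ]
centre [614.4 124.2  75. ]
tabcorner [594.7 154.1  75. ]
tabc2 [590.7  98.1  75. ]
armend [614.5 121.1 130. ] foot top front edge [580.8 135.3  91.5]
```

>>> {"method": "drive_tool", "body": {
  "rows": [
    [[0,0,0.05,0,0,0,0],[0,0,0.05,0,0,0,0],[0,0,0.03,0,0,0,0],[0,0,0,0,0,0,0]]
  ]
}}

```text
t: 10.78
eef_pos: [558.4, 144.6, 119.2]
tcp_rot: [3.141, 0.001, -0.401]
ft_force: [0.2, 0.6, -1.9]
opening: 0.273
grip_force: 30.0
```

>>> {"method": "drive_tool", "body": {
  "rows": [
    [[-0.05,0.018,0,0,0,0,0],[-0.094,0.034,0,0,0,0,0],[-0.094,0.034,0,0,0,0,0],[-0.094,0.034,0,0,0,0,0],[-0.094,0.034,0,0,0,0,0]]
  ]
}}

```text
t: 11.4
eef_pos: [445.1, 151.1, 120.8]
tcp_rot: [-3.14, -0.003, -0.401]
ft_force: [3.5, 1.8, -3.9]
opening: 0.27
grip_force: 30.0
```

>>> {"method": "drive_tool", "body": {
  "rows": [
    [[-0.04,0.014,0,0,0,0,0],[0,0,0,0,0,0,0]]
  ]
}}

```text
t: 11.65
eef_pos: [434.7, 151.5, 120.5]
tcp_rot: [3.142, -0.0, -0.401]
ft_force: [0.2, -0.3, -2.4]
opening: 0.271
grip_force: 30.0
```

Run:
```python
from h import *
st()
for c in("wrist","scene","top"):
    q=env.read_camera(c);find(q,["tray_hole","tray_floor","tray_housing","hook_tip"])
```

```text
{'t': 11.65, 'joints': [0.192, 0.432, 2.073, -0.0, 0.636, 2.163], 'eef_pos': [434.659, 151.489, 120.452], 'tcp_rot': [3.142, -0.0, -0.401], 'ft_force': [0.15, -0.3, -2.428], 'opening': 0.271, 'grip_force': 29.999}
hook_tip 0.6 [482. 129.  61.]
tray_hole 0.55 [537. 333.  25.]
tray_floor 0.93 [589. 123.  38.]
tray_housing 0.79 [723. 114.   1.]
hook_tip 0.78 [485. 127.  59.]
tray_hole 0.81 [497. 130.  74.]
tray_floor 0.6 [589. 122.  34.]
tray_housing 0.93 [724. 110.  -2.]
tray_housing 0.73 [367. 264.  -2.]
hook_tip 0.69 [ 662. -370.    2.]
hook_tip 0.54 [487. 131.  60.]
```

>>> {"method": "drive_tool", "body": {
  "rows": [
    [[-0.02,0.007,0,0,0,0,0],[-0.015,0.005,0,0,0,0,0],[0,0,0,0,0,0,0]]
  ]
}}

```text
t: 12.78
eef_pos: [425.4, 152.1, 120.2]
tcp_rot: [3.141, 0.0, -0.401]
ft_force: [-0.5, 0.2, -2.3]
opening: 0.273
grip_force: 30.0
```

>>> {"method": "drive_tool", "body": {
  "rows": [
    [[-0.015,0.005,0,0,0,0,0],[0,0,0,0,0,0,0]]
  ]
}}

```text
t: 13.02
eef_pos: [423.2, 152.5, 120.4]
tcp_rot: [-3.14, -0.003, -0.401]
ft_force: [6.5, -0.9, -4.5]
opening: 0.271
grip_force: 30.0
```

>>> {"method": "drive_tool", "body": {
  "rows": [
    [[-0.01,0.004,0,0,0,0,0],[0,0,0,0,0,0,0]]
  ]
}}

```text
t: 13.28
eef_pos: [422.5, 152.5, 120.5]
tcp_rot: [-3.138, -0.007, -0.4]
ft_force: [16.2, -3.2, -12.8]
opening: 0.271
grip_force: 30.0
```

>>> {"method": "drive_tool", "body": {
  "rows": [
    [[0.034,-0.012,0,0,0,0,0],[0,0,-0.06,0,0,0,0],[0,0,-0.15,0,0,0,0],[0,0,-0.2,0,0,0,0],[0,0,-0.2,0,0,0,0]]
  ]
}}

```text
t: 13.9
eef_pos: [427.5, 151.8, 274.0]
tcp_rot: [3.141, 0.001, -0.401]
ft_force: [1.6, -0.4, -2.0]
opening: 0.272
grip_force: 30.0
```

>>> {"method": "drive_tool", "body": {
  "rows": [
    [[0,0,-0.24,0,0,0,0],[0,0,-0.24,0,0,0,0],[0,0,-0.24,0,0,0,0],[0,0,-0.24,0,0,0,0],[0,0,-0.15,0,0,0,0]]
  ]
}}

```text
t: 14.52
eef_pos: [427.5, 151.9, 552.7]
tcp_rot: [-3.141, -0.001, -0.401]
ft_force: [1.0, 0.4, -3.3]
opening: 0.271
grip_force: 30.0
```

Run:
```python
from h import *
st()
p=env.read_camera("wrist"); find(p,["tray_hole","tray_floor","tray_housing","hook_tip","hook"])
s=env.state(); r=R.from_euler("xyz",s["tcp_rot"])
for k in("hook","hook_tip"):
    a=env.place_of(k,p)
    if a: print(k,(r.inv().apply(w(p,a[0]["at"])-s["eef_pos"])).round(1))
for c in("scene","top"):
    q=env.read_camera(c);find(q,["tray_hole","tray_floor","tray_housing","small_spool_a","big_spool","tape_roll","turntable"])
```

```text
{'t': 14.525, 'joints': [0.196, 0.061, 1.349, 0.0, 1.73, 2.167], 'eef_pos': [427.507, 151.88, 552.702], 'tcp_rot': [-3.141, -0.001, -0.401], 'ft_force': [1.005, 0.398, -3.268], 'opening': 0.271, 'grip_force': 29.999}
tray_hole 0.72 [483. 138.  83.]
tray_hole 0.72 [537. 332.  24.]
tray_floor 0.72 [482. 349.   2.]
tray_floor 0.67 [584. 125.  38.]
tray_housing 0.66 [719. 116.   1.]
hook 0.82 [431. 150. 483.]
hook [ 3.5  1.  65.9]
tray_hole 0.63 [483. 128.  74.]
tray_floor 0.87 [580. 125.  33.]
tray_floor 0.43 [535. 333.  26.]
tray_housing 0.69 [726. 115.  -1.]
small_spool_a 0.75 [539. 336.  25.]
small_spool_a 0.63 [430. 364.  25.]
big_spool 0.6 [498. 402.  28.]
tape_roll 0.83 [472. 300.  24.]
turntable 0.76 [486. 354.   3.]
turntable 0.67 [ 659. -373.    2.]
tray_hole 0.94 [484. 129.  74.]
tray_floor 0.91 [582. 124.  34.]
tray_housing 0.55 [722. 114.  -1.]
turntable 0.49 [397. 525.  -1.]
```

>>> {"method": "drive_tool", "body": {
  "rows": [
    [[0,0,0,0,0,-0.0483,0],[0,0,0,0,0,-0.0483,0],[0,0,0,0,0,-0.0483,0],[0.0124,0.15,0,0,0,0,0],[0.0124,0.233,0,0,0,0,0]]
  ]
}}

```text
t: 16.35
eef_pos: [439.6, 56.4, 550.0]
tcp_rot: [-3.142, -0.0, 0.057]
ft_force: [1.2, -1.1, -2.5]
opening: 0.272
grip_force: 30.0
```

>>> {"method": "drive_tool", "body": {
  "rows": [
    [[0.0124,0.233,0,0,0,0,0],[0.0124,0.233,0,0,0,0,0],[0.0124,0.233,0,0,0,0,0],[0.0124,0.233,0,0,0,0,0],[0.0124,0.233,0,0,0,0,0]]
  ]
}}

```text
t: 16.98
eef_pos: [470.7, -235.3, 550.2]
tcp_rot: [3.141, -0.0, 0.054]
ft_force: [1.3, -0.1, -2.6]
opening: 0.273
grip_force: 30.0
```

>>> {"method": "drive_tool", "body": {
  "rows": [
    [[0.0124,0.233,0,0,0,0,0],[0.0124,0.233,0,0,0,0,0],[0.0124,0.233,0,0,0,0,0],[0,0,0,0,0,0,0]]
  ]
}}

```text
t: 17.48
eef_pos: [489.6, -411.3, 547.0]
tcp_rot: [-3.139, 0.003, 0.051]
ft_force: [0.3, 0.3, -2.4]
opening: 0.269
grip_force: 30.0
```

Run:
```python
from h import *
st(); move([491,-428,300],0.054)
p=env.read_camera("wrist"); find(p,["hook_mat","hook_tip","hook"])
```

```text
{'t': 17.475, 'joints': [-0.802, 0.4, 0.914, -0.001, 1.832, 0.718], 'eef_pos': [489.612, -411.321, 547.012], 'tcp_rot': [-3.139, 0.003, 0.051], 'ft_force': [0.284, 0.273, -2.431], 'opening': 0.269, 'grip_force': 29.999}
[[0.0052, 0.0696, 0.9879], [-0.0009, 0.001, -0.0011]]
hook_mat 0.97 [ 494. -426.   -2.]
hook_tip 0.62 [ 547. -410.  485.]
hook_tip 0.39 [725. 117.   1.]
hook 0.94 [ 488. -413.  478.]
```

>>> {"method": "drive_tool", "body": {
  "rows": [
    [[0.005,0.06,0.1,0,0,0,0],[0,0,0.24,0,0,0,0],[0,0,0.24,0,0,0,0],[0,0,0.24,0,0,0,0],[0,0,0.24,0,0,0,0]]
  ]
}}

```text
t: 18.3
eef_pos: [491.9, -420.8, 284.8]
tcp_rot: [3.14, -0.002, 0.056]
ft_force: [1.3, -0.2, -2.4]
opening: 0.273
grip_force: 30.0
```

>>> {"method": "drive_tool", "body": {
  "rows": [
    [[0,0,0.24,0,0,0,0],[0,0,0.24,0,0,0,0],[0,0,0.24,0,0,0,0],[0,0,0.06,0,0,0,0],[0,0,0,0,0,0,0]]
  ]
}}

```text
t: 18.92
eef_pos: [492.3, -422.1, 91.3]
tcp_rot: [3.141, -0.001, 0.055]
ft_force: [-0.3, -0.2, -2.9]
opening: 0.272
grip_force: 30.0
```

>>> {"method": "drive_tool", "body": {
  "rows": [
    [[0,0.012,0.04,0,0,0,0],[0,0,0.025,0,0,0,0],[0,0,0,0,0,0,0]]
  ]
}}

```text
t: 19.3
eef_pos: [491.8, -425.3, 74.1]
tcp_rot: [3.141, -0.0, 0.054]
ft_force: [-0.3, -0.5, -3.1]
opening: 0.274
grip_force: 30.0
```

>>> {"method": "drive_tool", "body": {
  "rows": [
    [[0,0,0.006,0,0,0,0],[0,0,0,0,0,0,0]]
  ]
}}

```text
t: 19.55
eef_pos: [492.0, -425.5, 73.0]
tcp_rot: [3.141, -0.001, 0.054]
ft_force: [-1.7, 0.6, 2.8]
opening: 0.273
grip_force: 30.0
```

>>> {"method": "drive_tool", "body": {
  "rows": [
    [[0,0,0,0,0,0,0.5],[0,0,0,0,0,0,0.5],[0,0,0,0,0,0,0.5],[0,0,-0.1,0,0,0,0.5],[0,0,-0.24,0,0,0,0.5]]
  ]
}}

```text
t: 20.18
eef_pos: [491.1, -424.5, 155.9]
tcp_rot: [-3.138, 0.003, 0.054]
ft_force: [0.5, -0.3, -0.5]
opening: 0.498
grip_force: 0.0
```

>>> {"method": "drive_tool", "body": {
  "rows": [
    [[0,0,-0.24,0,0,0,0.5],[0,0,-0.24,0,0,0,0.8],[0,0,-0.24,0,0,0,0.8],[0,0,-0.24,0,0,0,0.8],[0,0,-0.24,0,0,0,0.8]]
  ]
}}

```text
t: 20.8
eef_pos: [491.5, -424.9, 459.6]
tcp_rot: [3.141, -0.0, 0.054]
ft_force: [0.9, -0.7, 0.1]
opening: 0.791
grip_force: 0.0
```

Run:
```python
from h import *
st()
p=env.read_camera("wrist"); find(p,["hook_mat","hook_tip","hook"])
for c in("scene","top"):
    q=env.read_camera(c);find(q,["turntable","small_spool_a","big_spool","tape_roll"],fn="place_of",n=4,th=.25)
    if c=="top": cv2.imwrite("pics/t6.png",cv2.resize(q["color"][60:220,170:330],None,fx=3.75,fy=3.75,interpolation=cv2.INTER_CUBIC))
```

```text
{'t': 20.8, 'joints': [-0.814, 0.409, 1.111, -0.0, 1.62, 0.702], 'eef_pos': [491.504, -424.894, 459.587], 'tcp_rot': [3.141, -0.0, 0.054], 'ft_force': [0.938, -0.731, 0.131], 'opening': 0.791, 'grip_force': 0.0}
hook_mat 0.84 [ 489. -425.   -0.]
hook 0.72 [ 495. -428.    3.]
hook 0.44 [486. 137.  79.]
turntable 0.88 [485. 351.   3.]
turntable 0.58 [533. 337.  27.]
turntable 0.33 [483. 134.  77.]
small_spool_a 0.65 [535. 336.  29.]
small_spool_a 0.49 [430. 363.  24.]
big_spool 0.62 [501. 399.  28.]
turntable 0.65 [481. 345.   2.]
turntable 0.38 [497. 403.  22.]
small_spool_a 0.56 [430. 359.  24.]
small_spool_a 0.4 [533. 332.  25.]
small_spool_a 0.33 [481. 345.   2.]
big_spool 0.67 [495. 401.  20.]
tape_roll 0.74 [ 486. -431.   -1.]
tape_roll 0.46 [472. 299.  23.]
```

View pics/t6.png

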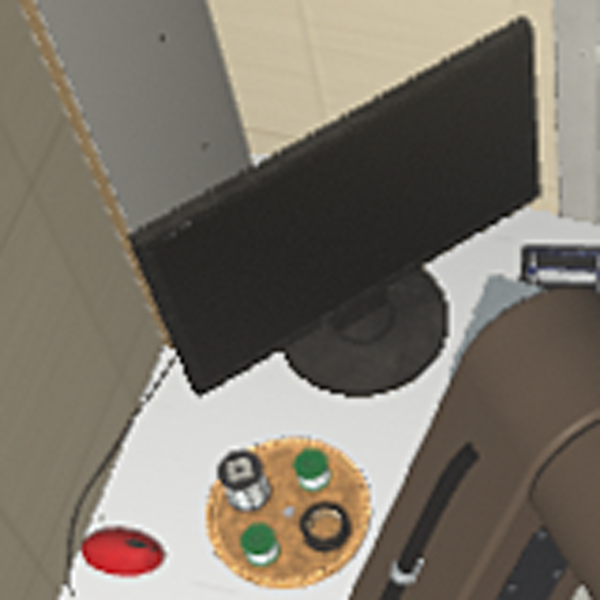

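Top view: monitor lower front corner at crop (200,392). The turntable is unchanged: tape (325,527), small spools (312,470) and (260,545), big spool (243,480). The hook stands on its mat. Now I go back over to the turntable.

>>> {"method": "drive_tool", "body": {
  "rows": [
    [[0.0065,-0.15,-0.1,0,0,0,1],[0.0065,-0.23,0,0,0,0,1],[0.0065,-0.23,0,0,0,0,1],[0.0065,-0.23,0,0,0,0,1],[0.0065,-0.23,0,0,0,0,1]]
  ]
}}

```text
t: 22.12
eef_pos: [485.0, -155.9, 482.5]
tcp_rot: [3.141, -0.0, 0.054]
ft_force: [0.6, 0.1, 1.1]
opening: 1.002
grip_force: 0.0
```

>>> {"method": "drive_tool", "body": {
  "rows": [
    [[0.0065,-0.23,0,0,0,0,1],[0.0065,-0.23,0,0,0,0,1],[0.0065,-0.23,0,0,0,0,1],[0.0065,-0.23,0,0,0,0,1],[0.0065,-0.23,0,0,0,0,1]]
  ]
}}

```text
t: 22.75
eef_pos: [477.5, 131.7, 482.5]
tcp_rot: [3.141, -0.001, 0.054]
ft_force: [1.7, -0.7, 0.1]
opening: 0.999
grip_force: 0.0
```

>>> {"method": "drive_tool", "body": {
  "rows": [
    [[0,0,0,0,0,-0.0537,1],[0,0,0,0,0,-0.0537,1],[0,0,0,0,0,-0.0537,1],[0,0,0,0,0,-0.0537,1],[0,0,0,0,0,-0.0537,1]]
  ]
}}

```text
t: 23.38
eef_pos: [477.9, 129.8, 482.4]
tcp_rot: [3.141, -0.0, 0.903]
ft_force: [0.2, -0.3, -0.1]
opening: 0.998
grip_force: 0.0
```

>>> {"method": "drive_tool", "body": {
  "rows": [
    [[0,0,0.1,0,0,-0.0537,1],[0,0,0.1,0,0,-0.0537,1],[0,0,0.1,0,0,-0.0537,1],[0,0,0.1,0,0,-0.0537,1],[0,0,0,0,0,0,1]]
  ]
}}

```text
t: 24.0
eef_pos: [477.5, 129.7, 381.3]
tcp_rot: [-3.139, 0.0, 1.571]
ft_force: [0.1, 0.6, -0.1]
opening: 0.996
grip_force: 0.0
```

Run:
```python
from h import *
st()
p=env.read_camera("wrist"); save(p,"w7.png"); find(p,["turntable","small_spool_a","big_spool","tape_roll","tray_floor","tray_hole","tray_housing"],n=4)
for c in("scene","top"):
    q=env.read_camera(c);find(q,["small_spool_a","big_spool","tape_roll"],fn="place_of",n=4,th=.25)
```

```text
{'t': 24.0, 'joints': [0.132, 0.175, 1.637, -0.0, 1.332, 0.131], 'eef_pos': [477.518, 129.748, 381.312], 'tcp_rot': [-3.139, 0.0, 1.571], 'ft_force': [0.07, 0.637, -0.129], 'opening': 0.996, 'grip_force': 0.0}
turntable 0.72 [488. 347.   3.]
small_spool_a 0.98 [538. 332.  22.]
small_spool_a 0.93 [428. 362.  24.]
tape_roll 0.84 [474. 301.  22.]
tape_roll 0.39 [365. 257.  -2.]
tray_floor 0.76 [579. 125.  41.]
tray_hole 0.73 [486. 137.  78.]
tray_housing 0.58 [723. 120.   3.]
small_spool_a 0.68 [427. 362.  25.]
big_spool 0.82 [498. 402.  26.]
tape_roll 0.48 [472. 302.  25.]
tape_roll 0.48 [723. 118.  -2.]
big_spool 0.57 [497. 401.  21.]
```

View pics/w7.png

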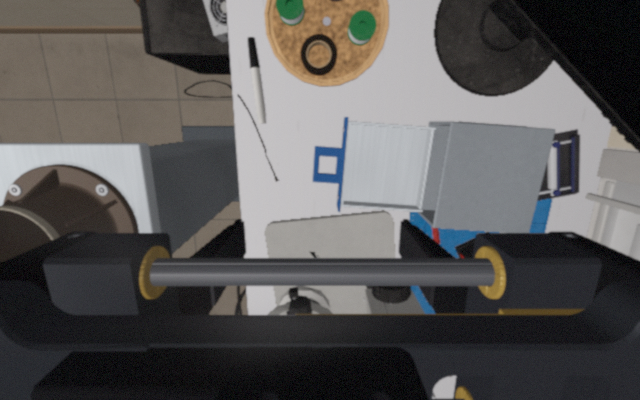

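Wrist view: the tray is pulled fully out and empty, with its interior at about (347–432, 120–208) and the hole at (326,165). The tape is at (319,54) and the small spools at (290,10) and (362,28). On the near side only the microscope's base plate reaches y=211, with its head further off.

Run:
```python
from h import *
p=env.read_camera("wrist")
print("tape",ray(p,319,54,43),"hole",ray(p,326,165,75),"scope base",ray(p,330,213,10),"knob",ray(p,390,285,120),"head",ray(p,300,290,250))
print("front",ray(p,347,118,75),ray(p,339,210,75),"spoolA",ray(p,362,26,54),"B",ray(p,290,10,54),"tt centre",ray(p,326,21,25))
for z in(60,150,300): print("monitor",z,ray(p,497,0,z),ray(p,560,55,z),ray(p,640,150,z))
move([472.5,300.5,200],1.571)
```

```text
tape [473.5 299.1  43. ] hole [484.5 132.9  75. ] scope base [493.3  33.7  10. ] knob [585.3 -49.9 120. ] head [454.5  22.2 250. ]
front [515.8 204.1  75. ] [506.   59.4  75. ] spoolA [536.6 334.7  54. ] B [431.6 355.3  54. ] tt centre [484.2 349.7  25. ]
monitor 60 [726.5 366.5  60. ] [830.4 294.8  60. ] [986.3 155.4  60. ]
monitor 150 [679.3 334.7 150. ] [763.5 276.6 150. ] [889.7 163.7 150. ]
monitor 300 [600.6 281.8 300. ] [651.9 246.4 300. ] [728.9 177.6 300. ]
[[0.6829, -0.0209, 0.7293], [0.0, 0.0, 0.0005]]
```

>>> {"method": "drive_tool", "body": {
  "rows": [
    [[0.137,-0.004,0.19,0,0,0,1],[0.137,-0.004,0.19,0,0,0,1],[0.137,-0.004,0.19,0,0,0,1],[0.137,-0.004,0.19,0,0,0,1],[0.137,-0.004,0.1,0,0,0,1]]
  ]
}}

```text
t: 25.48
eef_pos: [472.0, 301.9, 165.0]
tcp_rot: [-3.139, 0.001, 1.572]
ft_force: [1.0, -0.4, -0.2]
opening: 0.999
grip_force: 0.0
```

Run:
```python
from h import *
st()
p=env.read_camera("wrist"); save(p,"w8.png"); find(p,["turntable","small_spool_a","big_spool","tape_roll"],n=4)
# triangulate monitor corner
a=env.read_camera("scene"); b=env.read_camera("top")
def line(p,u,v):
    K=p["camera_matrix"]; d=np.linalg.inv(K)@[u,v,1]; d=p["pose"][:3,:3]@[d[0],-d[1],-d[2]]; return p["pose"][:3,3],d/np.linalg.norm(d)
o1,d1=line(a,197,283); o2,d2=line(b,223,164.5)
t=np.linalg.lstsq(np.c_[d1,-d2],o2-o1,rcond=None)[0]; print("monitor corner",o1+d1*t[0],o2+d2*t[1])
```

```text
{'t': 25.475, 'joints': [0.451, 0.481, 1.794, -0.0, 0.869, 0.45], 'eef_pos': [471.963, 301.857, 164.959], 'tcp_rot': [-3.139, 0.001, 1.572], 'ft_force': [0.962, -0.365, -0.227], 'opening': 0.999, 'grip_force': 0.0}
turntable 0.86 [482. 346.   3.]
small_spool_a 0.79 [430. 363.  23.]
small_spool_a 0.58 [537. 331.  21.]
big_spool 0.61 [500. 401.  25.]
tape_roll 0.59 [474. 298.  26.]
monitor corner [561.24837655 462.47273956 117.63259893] [560.51909588 462.42233395 117.24133727]
```

>>> {"method": "drive_tool", "body": {
  "rows": [
    [[-0.008,0.005,0.1,0,0,0,0.78],[0,0,0.18,0,0,0,0.78],[0,0,0.15,0,0,0,0.78],[0,0,0.049,0,0,0,0.78],[0,0,0,0,0,0,0.78]]
  ]
}}

```text
t: 26.45
eef_pos: [474.3, 298.7, 48.1]
tcp_rot: [3.141, 0.0, 1.572]
ft_force: [0.5, 0.5, -0.2]
opening: 0.78
grip_force: 0.0
```

>>> {"method": "drive_tool", "body": {
  "rows": [
    [[0,0,0,0,0,0,0.5],[0,0,0,0,0,0,0.5],[0,0,0,0,0,0,0.5],[0,0,0,0,0,0,0.5]]
  ]
}}

```text
t: 26.95
eef_pos: [474.3, 299.2, 48.6]
tcp_rot: [3.14, -0.0, 1.573]
ft_force: [-0.7, -1.7, 8.2]
opening: 0.583
grip_force: 30.0
```

>>> {"method": "drive_tool", "body": {
  "rows": [
    [[0,0,-0.05,0,0,0,0.5],[0,0,-0.2,0,0,0,0.5],[0,0,-0.24,0,0,0,0.5],[0,0,0,0,0,0,0.5]]
  ]
}}

```text
t: 27.45
eef_pos: [475.3, 299.9, 175.0]
tcp_rot: [3.134, -0.004, 1.573]
ft_force: [0.1, 0.0, -1.0]
opening: 0.587
grip_force: 30.0
```

Run:
```python
from h import *
st()
F=np.array([580.5,123.5]); 
for y in(0,-.057): 
    pass
T=R.from_euler("z",-.057).as_matrix()[:2,:2]
for n,q in(("tape",(28,20)),("smallback",(28,-42)),("big",(-36,28)),("smallfront",(-28,-34))): print(n,(F+T@q).round(1))
for c in("wrist","scene","top"):
    q=env.read_camera(c);find(q,["tape_roll","small_spool_a","big_spool","tray_floor"],n=3)
```

```text
{'t': 27.45, 'joints': [0.445, 0.467, 1.786, -0.0, 0.88, 0.443], 'eef_pos': [475.35, 299.865, 174.976], 'tcp_rot': [3.134, -0.004, 1.573], 'ft_force': [0.149, 0.009, -0.984], 'opening': 0.587, 'grip_force': 29.995}
tape [609.6 141.9]
smallback [606.1  80. ]
big [546.2 153.5]
smallfront [550.6  91.2]
tape_roll 0.78 [479. 304. 151.]
small_spool_a 0.98 [429. 364.  19.]
small_spool_a 0.61 [537. 337.  22.]
big_spool 0.69 [499. 402.  22.]
big_spool 0.36 [484. 348.   3.]
tape_roll 0.39 [475. 302. 147.]
small_spool_a 0.66 [430. 363.  28.]
small_spool_a 0.53 [537. 336.  30.]
big_spool 0.88 [497. 401.  27.]
tray_floor 0.58 [581. 120.  37.]
small_spool_a 0.6 [428. 359.  25.]
tray_floor 0.63 [580. 122.  35.]
```

>>> {"method": "drive_tool", "body": {
  "rows": [
    [[-0.158,0.134,0,0,0,0,0.5],[-0.158,0.134,0,0,0,0.0576,0.5],[0,0,0,0,0,0.0576,0.5],[0,0,0,0,0,0.0576,0.5],[0,0,0,0,0,0.0576,0.5]]
  ]
}}

```text
t: 28.82
eef_pos: [541.1, 220.0, 170.0]
tcp_rot: [3.142, 0.0, 0.842]
ft_force: [-0.1, -0.2, -0.4]
opening: 0.585
grip_force: 30.0
```

>>> {"method": "drive_tool", "body": {
  "rows": [
    [[0,0,0,0,0,0.0576,0.5],[0,0,0,0,0,0.0576,0.5],[0,0,0,0,0,0.0576,0.5],[0,0,0,0,0,0.0576,0.5],[0,0,0,0,0,0.0576,0.5]]
  ]
}}

```text
t: 29.45
eef_pos: [541.1, 220.2, 170.1]
tcp_rot: [3.141, -0.0, -0.062]
ft_force: [-0.2, 0.0, 0.5]
opening: 0.585
grip_force: 30.0
```

Run:
```python
from h import *
st(); move([609.6,141.9,120],-.057)
p=env.read_camera("wrist"); save(p,"w9.png"); find(p,["tray_floor","tray_hole","tray_housing","tape_roll"])
```

```text
{'t': 29.45, 'joints': [0.273, 0.504, 1.731, -0.0, 0.906, 1.906], 'eef_pos': [541.056, 220.162, 170.097], 'tcp_rot': [3.141, -0.0, -0.062], 'ft_force': [-0.215, 0.034, 0.465], 'opening': 0.585, 'grip_force': 29.989}
[[0.2931, 0.2954, 0.2004], [0.0, -0.0, -0.0016]]
tray_floor 0.62 [582. 125.  39.]
tray_housing 0.38 [582. 124.  40.]
tape_roll 0.98 [545. 221. 145.]
```

>>> {"method": "drive_tool", "body": {
  "rows": [
    [[0.147,0.151,0,0,0,0,0.5],[0.147,0.151,0,0,0,0,0.5],[0,0,0.15,0,0,0,0.5],[0,0,0.15,0,0,0,0.5],[0,0,0.09,0,0,0,0.5]]
  ]
}}

```text
t: 30.32
eef_pos: [609.7, 140.4, 70.7]
tcp_rot: [3.141, 0.002, -0.053]
ft_force: [0.9, -0.0, -0.2]
opening: 0.587
grip_force: 30.0
```

>>> {"method": "drive_tool", "body": {
  "rows": [
    [[0,0,0,0,0,0,0.5],[0,0,0,0,0,0,0.65],[0,0,0,0,0,0,0.65],[0,0,0,0,0,0,0.65],[0,0,-0.1,0,0,0,0.65]]
  ]
}}

```text
t: 30.95
eef_pos: [609.6, 140.6, 97.0]
tcp_rot: [3.141, 0.002, -0.056]
ft_force: [-0.2, 0.1, 1.5]
opening: 0.652
grip_force: 0.0
```

>>> {"method": "drive_tool", "body": {
  "rows": [
    [[0,0,-0.1,0,0,-0.0497,0.7],[0,0,-0.1,0,0,-0.0497,0.7],[0,0,-0.1,0,0,-0.0497,0.7],[0.0105,-0.206,0,0,0,0,0.7],[0,0,0,0,0,0,0.7]]
  ]
}}

```text
t: 31.58
eef_pos: [591.0, 191.1, 173.4]
tcp_rot: [3.142, -0.001, 0.415]
ft_force: [0.0, 0.1, -0.2]
opening: 0.694
grip_force: 0.0
```

Run:
```python
from h import *
st()
p=env.read_camera("wrist"); save(p,"w10.png"); find(p,["tray_floor","tray_hole","tape_roll","small_spool_a","big_spool"])
for c in("scene","top"):
    q=env.read_camera(c);find(q,["tape_roll","small_spool_a","big_spool","tray_floor","turntable"],n=3)
move([537,334.5,150],.41)
```

```text
{'t': 31.575, 'joints': [0.206, 0.548, 1.634, 0.0, 0.958, 1.362], 'eef_pos': [591.044, 191.103, 173.442], 'tcp_rot': [3.142, -0.001, 0.415], 'ft_force': [0.025, 0.054, -0.233], 'opening': 0.694, 'grip_force': 0.0}
tray_floor 0.66 [581. 127.  39.]
tray_hole 0.57 [483. 136.  80.]
tray_hole 0.35 [722. 116.   0.]
tape_roll 0.74 [616. 139.  37.]
small_spool_a 0.67 [538. 337.  25.]
small_spool_a 0.47 [427. 361.  24.]
big_spool 0.75 [496. 402.  26.]
tape_roll 0.7 [611. 142.  40.]
tape_roll 0.62 [496. 402.  28.]
small_spool_a 0.69 [541. 333.  28.]
small_spool_a 0.5 [428. 364.  24.]
big_spool 0.94 [497. 401.  24.]
big_spool 0.48 [366. 260.   1.]
tray_floor 0.56 [579. 122.  39.]
turntable 0.56 [482. 350.   3.]
tape_roll 0.5 [613. 140.  36.]
small_spool_a 0.53 [ 491. -425.    2.]
small_spool_a 0.44 [397. 527.   1.]
tray_floor 0.97 [582. 125.  37.]
turntable 0.83 [483. 347.   1.]
[[0.0319, -0.6217, 0.0903], [0.0, 0.0, 0.0008]]
```

>>> {"method": "drive_tool", "body": {
  "rows": [
    [[0.011,-0.207,0,0,0,0,0.7],[0.011,-0.207,0,0,0,0,0.7],[0.011,-0.207,0,0,0,0,0.7],[0,0,0.18,0,0,0,0.7],[0,0,0.18,0,0,0,0.7]]
  ]
}}

```text
t: 33.1
eef_pos: [537.1, 335.4, 82.0]
tcp_rot: [3.142, -0.002, 0.414]
ft_force: [0.2, 0.6, -0.2]
opening: 0.701
grip_force: 0.0
```

Run:
```python
from h import *
st()
p=env.read_camera("wrist"); save(p,"w11.png"); find(p,["small_spool_a","big_spool"]); find(p,["small_spool_a"],fn="search_frame")
for c in("scene","top"):
    q=env.read_camera(c);find(q,["small_spool_a"],n=3)
```

```text
{'t': 33.1, 'joints': [0.454, 0.676, 1.674, -0.0, 0.79, 1.611], 'eef_pos': [537.069, 335.425, 81.967], 'tcp_rot': [3.142, -0.002, 0.414], 'ft_force': [0.17, 0.568, -0.165], 'opening': 0.701, 'grip_force': 0.0}
small_spool_a 0.68 [535. 335.  22.]
big_spool 0.58 [496. 403.  22.]
small_spool_a 0.72 [447. 357.  25.]
small_spool_a 0.58 [541. 335.  53.]
small_spool_a 0.7 [366. 261.  -0.]
small_spool_a 0.58 [537. 341.  24.]
small_spool_a 0.58 [429. 361.  28.]
small_spool_a 0.52 [535. 334.  28.]
small_spool_a 0.44 [428. 356.  23.]
```

Spool is centred between the fingers. Descend and grip.

>>> {"method": "drive_tool", "body": {
  "rows": [
    [[0,0,0.1,0,0,0,0.7],[0,0,0.026,0,0,0,0.7],[0,0,0,0,0,0,0.3],[0,0,0,0,0,0,0.3],[0,0,0,0,0,0,0.3]]
  ]
}}

```text
t: 34.12
eef_pos: [537.6, 334.6, 51.8]
tcp_rot: [-3.142, -0.001, 0.412]
ft_force: [-2.2, 2.1, 2.9]
opening: 0.444
grip_force: 1.3
```

>>> {"method": "drive_tool", "body": {
  "rows": [
    [[0,0,0,0,0,0,0.3],[0,0,-0.05,0,0,0,0.3],[0,0,-0.2,0,0,0,0.3],[0,0,-0.24,0,0,0,0.3],[0,0,0,0,0,0,0.3]]
  ]
}}

```text
t: 34.75
eef_pos: [538.8, 335.2, 178.8]
tcp_rot: [-3.141, -0.008, 0.412]
ft_force: [-0.3, 0.4, -2.5]
opening: 0.411
grip_force: 30.0
```

>>> {"method": "drive_tool", "body": {
  "rows": [
    [[-0.032,0.2085,0,0,0,0,0.3],[-0.032,0.2085,0,0,0,0,0.3],[-0.032,0.2085,0,0,0,0,0.3],[-0.032,0.2085,0,0,0,0,0.3],[-0.032,0.2085,0,0,0,0,0.3]]
  ]
}}

```text
t: 35.38
eef_pos: [604.9, 77.9, 172.7]
tcp_rot: [-3.141, 0.001, 0.412]
ft_force: [-0.4, 0.7, -1.8]
opening: 0.415
grip_force: 30.0
```

>>> {"method": "drive_tool", "body": {
  "rows": [
    [[0,0,0,0,0,-0.0585,0.3],[0,0,0,0,0,-0.0585,0.3],[0,0,0,0,0,-0.0585,0.3],[0,0,0,0,0,-0.0585,0.3],[0,0,0,0,0,-0.0585,0.3]]
  ]
}}

```text
t: 36.0
eef_pos: [604.5, 79.6, 172.6]
tcp_rot: [-3.14, 0.001, 1.337]
ft_force: [-0.1, 0.8, -0.5]
opening: 0.41
grip_force: 30.0
```

>>> {"method": "drive_tool", "body": {
  "rows": [
    [[0,0,0,0,0,-0.0585,0.3],[0,0,0,0,0,0,0.3]]
  ]
}}

```text
t: 36.25
eef_pos: [604.6, 79.6, 172.8]
tcp_rot: [-3.14, 0.0, 1.514]
ft_force: [0.2, 1.2, -3.1]
opening: 0.411
grip_force: 30.0
```

Run:
```python
from h import *
st(); move([606,80.5,130],1.514)
p=env.read_camera("wrist"); save(p,"w12.png"); find(p,["tray_floor","small_spool_a","tape_roll"])
```

```text
{'t': 36.25, 'joints': [0.023, 0.535, 1.663, -0.0, 0.946, 0.08], 'eef_pos': [604.647, 79.611, 172.765], 'tcp_rot': [-3.14, 0.0, 1.514], 'ft_force': [0.24, 1.172, -3.066], 'opening': 0.411, 'grip_force': 29.995}
[[0.0039, 0.0055, 0.1711], [-0.0005, 0.0001, -0.0001]]
tray_floor 0.55 [584. 126.  39.]
small_spool_a 0.65 [608.  77. 147.]
tape_roll 0.85 [615. 141.  37.]
```

>>> {"method": "drive_tool", "body": {
  "rows": [
    [[0.016,0.003,0.1,0,0,0,0.3],[0,0,0.15,0,0,0,0.3],[0,0,0.12,0,0,0,0.3],[0,0,0.04,0,0,0,0.3],[0,0,0,0,0,0,0.3]]
  ]
}}

```text
t: 37.08
eef_pos: [606.2, 83.6, 71.1]
tcp_rot: [-3.141, 0.0, 1.514]
ft_force: [-0.9, -0.2, -2.1]
opening: 0.41
grip_force: 30.0
```

>>> {"method": "drive_tool", "body": {
  "rows": [
    [[0,0,0,0,0,0,0.48],[0,0,0,0,0,0,0.48],[0,0,0,0,0,0,0.48],[0,0,-0.1,0,0,0,0.48],[0,0,-0.2,0,0,0,0.48]]
  ]
}}

```text
t: 37.7
eef_pos: [605.3, 83.5, 145.7]
tcp_rot: [-3.138, 0.0, 1.515]
ft_force: [0.1, 0.8, 1.2]
opening: 0.481
grip_force: 0.0
```

Run:
```python
from h import *
st()
p=env.read_camera("wrist"); save(p,"w13.png"); find(p,["tray_floor","small_spool_a","tape_roll","big_spool"])
for c in("scene","top"):
    q=env.read_camera(c);find(q,["tape_roll","small_spool_a","big_spool","tray_floor"],n=3)
```

```text
{'t': 37.7, 'joints': [0.029, 0.569, 1.683, -0.0, 0.893, 0.085], 'eef_pos': [605.34, 83.508, 145.725], 'tcp_rot': [-3.138, 0.0, 1.515], 'ft_force': [0.112, 0.759, 1.165], 'opening': 0.481, 'grip_force': 0.0}
tray_floor 0.66 [579. 125.  40.]
small_spool_a 0.82 [609.  79.  37.]
tape_roll 0.66 [611. 141.  39.]
small_spool_a 0.74 [457. 396.  27.]
small_spool_a 0.65 [609.  82.  38.]
big_spool 0.91 [539. 362.  26.]
tray_floor 0.8 [577. 123.  38.]
small_spool_a 0.56 [605.  76.  37.]
tray_floor 0.77 [581. 123.  37.]
```

The tape and the first small spool are in the tray. The turntable has rotated: big spool now near (539,362) and the other small spool near (457,396). I'll check monitor clearance before reaching there.

Run:
```python
from h import *
a=env.read_camera("scene"); b=env.read_camera("top")
def line(p,u,v):
    K=p["camera_matrix"]; d=np.linalg.inv(K)@[u,v,1]; d=p["pose"][:3,:3]@[d[0],-d[1],-d[2]]; return p["pose"][:3,3],d/np.linalg.norm(d)
def tri(u,v):
    o1,d1=line(a,*u); o2,d2=line(b,*v); t=np.linalg.lstsq(np.c_[d1,-d2],o2-o1,rcond=None)[0]; return (o1+d1*t[0]).round(0),(o2+d2*t[1]).round(0)
print("nearbottom",tri((197,283),(223,164.5)),"neartop",tri((157,212),(205.5,123.5)),"fartop",tri((187,83),(310,65)))
find(a,["big_spool","small_spool_a"]);find(b,["big_spool","small_spool_a"])
s=np.hstack([cv2.resize(a["color"][220:330,180:300],None,fx=3.3,fy=3.3,interpolation=cv2.INTER_CUBIC)[:360],cv2.resize(b["color"][140:220,200:310],None,fx=3.6,fy=4.5,interpolation=cv2.INTER_CUBIC)[:360]])
cv2.imwrite("pics/m.png",s); print(s.shape)
```

```text
nearbottom (array([561., 462., 118.]), array([561., 462., 117.])) neartop (array([555., 453., 466.]), array([536., 446., 451.])) fartop (array([913., 161., 412.]), array([917., 163., 416.]))
big_spool 0.66 [535. 367.  24.]
small_spool_a 0.73 [451. 391.  28.]
small_spool_a 0.72 [605.  80.  40.]
small_spool_a 0.36 [606.  80.  34.]
(360, 792, 3)
```

View pics/m.png

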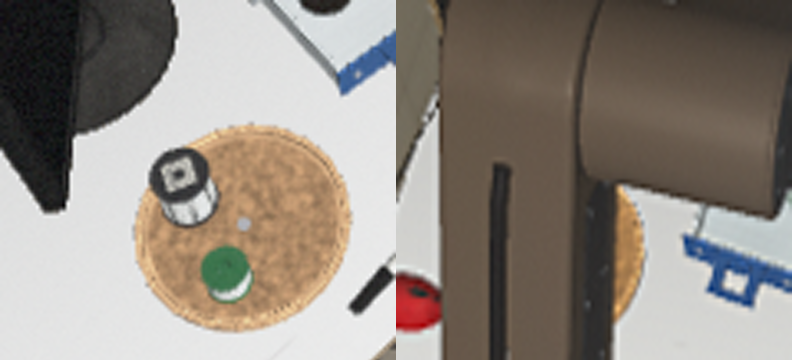

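The scene crop shows the big spool at (183,190) and the remaining small spool at (226,275), both standing on the turntable, which has turned about 50°.

>>> {"method": "drive_tool", "body": {
  "rows": [
    [[0,0,-0.05,0,0,0.0581,0.85],[0,0,-0.06,0,0,0.0581,0.85],[0,0,-0.06,0,0,0.0581,0.85],[0,0,-0.06,0,0,0.0581,0.85],[0.1137,-0.192,0,0,0,0,0.85]]
  ]
}}

```text
t: 39.38
eef_pos: [593.5, 136.0, 204.7]
tcp_rot: [3.14, -0.002, 0.778]
ft_force: [0.8, 1.0, -0.1]
opening: 0.847
grip_force: 0.0
```

>>> {"method": "drive_tool", "body": {
  "rows": [
    [[0.1137,-0.192,0,0,0,0,0.85],[0.1137,-0.192,0,0,0,0,0.85],[0.1137,-0.192,0,0,0,0,0.85],[0,0,0,0,0,0,0.85]]
  ]
}}

```text
t: 39.88
eef_pos: [549.5, 303.0, 203.5]
tcp_rot: [-3.141, -0.0, 0.789]
ft_force: [-0.6, 0.3, 0.0]
opening: 0.847
grip_force: 0.0
```

Run:
```python
from h import *
st()
p=env.read_camera("wrist"); save(p,"w14.png"); find(p,["small_spool_a","big_spool","turntable"])
for c in("scene","top"):
    q=env.read_camera(c);find(q,["small_spool_a","big_spool"],n=3)
move([537,364,130],.785)
```

```text
{'t': 39.875, 'joints': [0.399, 0.524, 1.587, 0.0, 1.03, 1.18], 'eef_pos': [549.494, 303.001, 203.519], 'tcp_rot': [-3.141, -0.0, 0.789], 'ft_force': [-0.579, 0.306, 0.02], 'opening': 0.847, 'grip_force': 0.0}
small_spool_a 0.56 [452. 391.  25.]
small_spool_a 0.68 [606.  81.  42.]
small_spool_a 0.53 [449. 392.  29.]
small_spool_a 0.51 [722. 112.   3.]
big_spool 0.66 [536. 367.  26.]
small_spool_a 0.69 [582. 123.  37.]
small_spool_a 0.56 [608.  80.  37.]
small_spool_a 0.54 [449. 388.  23.]
[[0.1431, -0.2237, 0.2945], [0.0, -0.0, -0.0003]]
```

Run:
```python
from h import *
q=env.read_camera("scene"); print("scene ray top",ray(q,234.5,272.6,80)); find(q,["big_spool"],n=2)
find(q,["big_spool"],fn="search_frame",n=2)
p=env.read_camera("wrist")
find(p,["big_spool"],th=.05); find(p,["big_spool"],fn="search_frame",th=.05)
K=p["camera_matrix"]; x=np.linalg.inv(p["pose"])@[536,366,80,1]; x=x[:3]; print("px of big top",K@[x[0]/-x[2],-x[1]/-x[2],1])
```

```text
scene ray top [532.6 366.5  80. ]
big_spool 0.73 [537. 367.  25.]
big_spool 0.36 [ 494. -431.    2.]
big_spool 0.87 [527. 371.  82.]
big_spool 0.66 [538. 367.  22.]
big_spool 0.56 [539. 368.  79.]
px of big top [260.39578569 157.75444272   1.        ]
```

>>> {"method": "drive_tool", "body": {
  "rows": [
    [[0.0715,-0.108,0,0,0,0,0.85],[0.0715,-0.108,0,0,0,0,0.85],[0,0,0.15,0,0,0,0.85],[0,0,0.15,0,0,0,0.85],[0,0,0,0,0,0,0.85]]
  ]
}}

```text
t: 41.3
eef_pos: [536.9, 362.8, 126.3]
tcp_rot: [-3.14, 0.005, 0.785]
ft_force: [0.5, -0.1, -0.3]
opening: 0.848
grip_force: 0.0
```

Run:
```python
from h import *
st()
p=env.read_camera("wrist"); save(p,"w15.png"); find(p,["big_spool","small_spool_a"],th=.2); find(p,["big_spool"],fn="search_frame",th=.2)
```

```text
{'t': 41.3, 'joints': [0.492, 0.639, 1.6, -0.0, 0.907, 1.278], 'eef_pos': [536.863, 362.802, 126.312], 'tcp_rot': [-3.14, 0.005, 0.785], 'ft_force': [0.486, -0.146, -0.339], 'opening': 0.848, 'grip_force': 0.0}
big_spool 0.74 [535. 369.  26.]
big_spool 0.38 [453. 394.  24.]
small_spool_a 0.73 [452. 391.  21.]
small_spool_a 0.7 [725. 116.  -1.]
big_spool 0.75 [538. 372.  81.]
```

>>> {"method": "drive_tool", "body": {
  "rows": [
    [[0.0085,-0.014,0.1,0,0,0,0.85],[0,0,0.1,0,0,0,0.85],[0,0,0.04,0,0,0,0.85],[0,0,0,0,0,0,0.45],[0,0,0,0,0,0,0.45]]
  ]
}}

```text
t: 42.12
eef_pos: [537.5, 367.5, 69.8]
tcp_rot: [3.141, -0.002, 0.785]
ft_force: [-0.1, -0.2, 0.3]
opening: 0.692
grip_force: 0.0
```

>>> {"method": "drive_tool", "body": {
  "rows": [
    [[0,0,0,0,0,0,0.45],[0,0,0,0,0,0,0.45]]
  ]
}}

```text
t: 42.38
eef_pos: [537.2, 367.3, 69.3]
tcp_rot: [3.141, -0.001, 0.785]
ft_force: [0.0, -0.4, 4.6]
opening: 0.536
grip_force: 30.0
```

>>> {"method": "drive_tool", "body": {
  "rows": [
    [[0,0,-0.05,0,0,0,0.45],[0,0,-0.2,0,0,0,0.45],[0,0,-0.24,0,0,0,0.45],[-0.145,0.158,0,0,0,0,0.45],[-0.145,0.158,0,0,0,0,0.45]]
  ]
}}

```text
t: 43.0
eef_pos: [541.3, 259.2, 192.5]
tcp_rot: [3.141, -0.001, 0.786]
ft_force: [0.6, 0.2, -2.3]
opening: 0.534
grip_force: 30.0
```

>>> {"method": "drive_tool", "body": {
  "rows": [
    [[-0.145,0.158,0,0,0,0,0.45],[-0.145,0.158,0,0,0,0.0536,0.45],[0,0,0,0,0,0.0536,0.45],[0,0,0,0,0,0.0536,0.45],[0,0,0,0,0,0.0536,0.45]]
  ]
}}

```text
t: 43.62
eef_pos: [546.0, 152.7, 191.8]
tcp_rot: [3.142, -0.0, 0.105]
ft_force: [-0.4, -0.6, -1.8]
opening: 0.535
grip_force: 30.0
```

>>> {"method": "drive_tool", "body": {
  "rows": [
    [[0,0,0,0,0,0.0536,0.45],[0,0,0,0,0,0,0.45]]
  ]
}}

```text
t: 43.88
eef_pos: [546.0, 153.0, 191.6]
tcp_rot: [3.142, -0.0, -0.056]
ft_force: [0.5, -0.6, -1.1]
opening: 0.538
grip_force: 30.0
```

Run:
```python
from h import *
st(); move([546,153,120],-.057)
p=env.read_camera("wrist"); save(p,"w16.png"); find(p,["tray_floor","big_spool","small_spool_a","tape_roll"])
for c in("scene","top"):
    q=env.read_camera(c);find(q,["small_spool_a","big_spool","tape_roll"],n=3)
```

```text
{'t': 43.875, 'joints': [0.157, 0.456, 1.752, -0.0, 0.934, 1.783], 'eef_pos': [546.016, 152.95, 191.639], 'tcp_rot': [3.142, -0.0, -0.056], 'ft_force': [0.528, -0.647, -1.066], 'opening': 0.538, 'grip_force': 29.989}
[[-0.0002, -0.0002, 0.2866], [0.0, -0.0001, 0.0004]]
tray_floor 0.58 [583. 126.  40.]
big_spool 0.61 [544. 154. 146.]
small_spool_a 0.88 [611.  81.  39.]
small_spool_a 0.71 [454. 394.  22.]
tape_roll 0.8 [616. 141.  35.]
small_spool_a 0.54 [451. 393.  27.]
small_spool_a 0.4 [610. 141.  39.]
small_spool_a 0.35 [610.  80.  40.]
big_spool 0.62 [546. 154. 150.]
tape_roll 0.46 [610. 141.  37.]
tape_roll 0.34 [485. 351.   4.]
small_spool_a 0.63 [606.  79.  37.]
big_spool 0.39 [542. 152. 144.]
tape_roll 0.43 [611. 143.  35.]
```

>>> {"method": "drive_tool", "body": {
  "rows": [
    [[0,0,0.12,0,0,0,0.45],[0,0,0.15,0,0,0,0.45],[0,0,0.12,0,0,0,0.45],[0,0,0.028,0,0,0,0.45],[0,0,0,0,0,0,0.45]]
  ]
}}

```text
t: 45.15
eef_pos: [546.2, 153.0, 86.9]
tcp_rot: [3.141, 0.0, -0.057]
ft_force: [-0.0, -0.3, -1.7]
opening: 0.533
grip_force: 30.0
```

>>> {"method": "drive_tool", "body": {
  "rows": [
    [[0,0,0,0,0,0,0.62],[0,0,0,0,0,0,0.62],[0,0,0,0,0,0,0.62],[0,0,-0.1,0,0,0,0.62],[0,0,-0.2,0,0,0,0.62]]
  ]
}}

```text
t: 45.78
eef_pos: [545.4, 152.8, 161.3]
tcp_rot: [3.141, 0.003, -0.057]
ft_force: [1.0, 1.0, 0.7]
opening: 0.62
grip_force: 0.0
```

>>> {"method": "drive_tool", "body": {
  "rows": [
    [[0,0,-0.1,0,0,-0.0556,0.7],[0,0,-0.1,0,0,-0.0556,0.7],[0,0,0,0,0,-0.0556,0.7],[0,0,0,0,0,-0.0556,0.7],[0,0,0,0,0,-0.0556,0.7]]
  ]
}}

```text
t: 46.4
eef_pos: [546.0, 153.0, 212.0]
tcp_rot: [3.141, -0.0, 0.822]
ft_force: [0.3, 0.1, 0.8]
opening: 0.7
grip_force: 0.0
```

>>> {"method": "drive_tool", "body": {
  "rows": [
    [[0,0,0,0,0,-0.0556,0.7],[0,0,0,0,0,-0.0556,0.7],[0,0,0,0,0,-0.0556,0.7],[0,0,0,0,0,-0.0556,0.7],[0.187,-0.0855,0,0,0,0,0.7]]
  ]
}}

```text
t: 47.02
eef_pos: [528.2, 199.6, 211.8]
tcp_rot: [3.141, 0.0, 1.515]
ft_force: [0.2, 0.5, 0.7]
opening: 0.699
grip_force: 0.0
```

>>> {"method": "drive_tool", "body": {
  "rows": [
    [[0.187,-0.0855,0,0,0,0,0.7],[0.187,-0.0855,0,0,0,0,0.7],[0.187,-0.0855,0,0,0,0,0.7],[0.13,-0.0855,0,0,0,0,0.7],[0,0,0,0,0,0,0.7]]
  ]
}}

```text
t: 47.65
eef_pos: [450.2, 379.9, 211.7]
tcp_rot: [3.141, -0.0, 1.518]
ft_force: [0.4, -1.5, -0.4]
opening: 0.704
grip_force: 0.0
```

Run:
```python
from h import *
st()
p=env.read_camera("wrist"); find(p,["small_spool_a"],n=3); find(p,["small_spool_a"],fn="search_frame")
for c in("scene","top"):
    q=env.read_camera(c);find(q,["small_spool_a","big_spool","tape_roll"],n=3)
move([453,392,80],1.514)
```

```text
{'t': 47.65, 'joints': [0.589, 0.463, 1.675, 0.0, 1.003, 0.641], 'eef_pos': [450.247, 379.894, 211.742], 'tcp_rot': [3.141, -0.0, 1.518], 'ft_force': [0.427, -1.463, -0.383], 'opening': 0.704, 'grip_force': 0.0}
small_spool_a 0.97 [455. 395.  22.]
small_spool_a 0.35 [397. 523.   0.]
small_spool_a 0.84 [454. 393.  54.]
small_spool_a 0.75 [485. 350.   4.]
small_spool_a 0.69 [453. 393.  30.]
small_spool_a 0.53 [606.  79.  40.]
big_spool 0.71 [548. 155.  32.]
tape_roll 0.49 [613. 140.  37.]
[[0.0573, 0.0015, 0.5263], [-0.0, 0.0, 0.0001]]
```

>>> {"method": "drive_tool", "body": {
  "rows": [
    [[0.053,0.0105,0.1,0,0,0,0.7],[0,0,0.2,0,0,0,0.7],[0,0,0.2,0,0,0,0.7],[0,0,0.1,0,0,0,0.7],[0,0,0.043,0,0,0,0.7]]
  ]
}}

```text
t: 48.82
eef_pos: [454.7, 390.8, 49.4]
tcp_rot: [-3.14, 0.001, 1.515]
ft_force: [0.3, 0.5, -0.6]
opening: 0.702
grip_force: 0.0
```

>>> {"method": "drive_tool", "body": {
  "rows": [
    [[0,0,0,0,0,0,0.3],[0,0,0,0,0,0,0.3],[0,0,0,0,0,0,0.3],[0,0,0,0,0,0,0.3]]
  ]
}}

```text
t: 49.32
eef_pos: [455.3, 391.4, 51.8]
tcp_rot: [3.14, -0.001, 1.515]
ft_force: [-1.3, -0.1, 5.9]
opening: 0.414
grip_force: 30.0
```

>>> {"method": "drive_tool", "body": {
  "rows": [
    [[0,0,-0.05,0,0,0,0.3],[0,0,-0.2,0,0,0,0.3],[0,0,-0.24,0,0,0,0.3],[0,0,0,0,0,0,0.3]]
  ]
}}

```text
t: 49.82
eef_pos: [456.2, 392.1, 178.3]
tcp_rot: [3.135, -0.005, 1.515]
ft_force: [0.3, 0.2, -2.1]
opening: 0.414
grip_force: 30.0
```

Run:
```python
from h import *
st(); move([550.6,91.5,175],1.514)
p=env.read_camera("wrist"); find(p,["small_spool_a"],n=3)
```

```text
{'t': 49.825, 'joints': [0.6, 0.514, 1.685, -0.0, 0.935, 0.656], 'eef_pos': [456.21, 392.107, 178.263], 'tcp_rot': [3.135, -0.005, 1.515], 'ft_force': [0.261, 0.166, -2.094], 'opening': 0.414, 'grip_force': 29.974}
[[-1.1797, 0.4436, 0.0103], [0.002, -0.0015, 0.0004]]
small_spool_a 0.6 [456. 395. 151.]
```

>>> {"method": "drive_tool", "body": {
  "rows": [
    [[-0.1935,0.0742,0,0,0,0,0.3],[-0.1935,0.0742,0,0,0,0,0.3],[-0.1935,0.0742,0,0,0,0,0.3],[-0.1935,0.0742,0,0,0,0,0.3],[-0.1935,0.0742,0,0,0,0,0.3]]
  ]
}}

```text
t: 50.55
eef_pos: [533.6, 142.7, 171.6]
tcp_rot: [-3.138, 0.001, 1.515]
ft_force: [0.7, -0.2, -1.3]
opening: 0.41
grip_force: 30.0
```

>>> {"method": "drive_tool", "body": {
  "rows": [
    [[-0.1935,0.0742,0,0,0,0,0.3],[0,0,0.1,0,0,0,0.3],[0,0,0,0,0,0,0.3]]
  ]
}}

```text
t: 50.92
eef_pos: [548.5, 94.5, 145.7]
tcp_rot: [-3.136, 0.001, 1.514]
ft_force: [0.2, 1.0, -1.5]
opening: 0.414
grip_force: 30.0
```

Run:
```python
from h import *
st(); move([551,95,75],1.514)
p=env.read_camera("wrist"); save(p,"w17.png"); find(p,["small_spool_a","big_spool","tape_roll","tray_floor","tray_hole"],n=3)
for c in("scene","top"):
    q=env.read_camera(c);find(q,["small_spool_a","big_spool","tape_roll","tray_floor","tray_hole"],n=3)
```

```text
{'t': 50.925, 'joints': [0.052, 0.504, 1.818, -0.0, 0.825, 0.109], 'eef_pos': [548.501, 94.541, 145.71], 'tcp_rot': [-3.136, 0.001, 1.514], 'ft_force': [0.204, 1.025, -1.456], 'opening': 0.414, 'grip_force': 29.975}
[[0.0026, 0.0115, 0.2828], [-0.0019, 0.0002, -0.0]]
small_spool_a 0.95 [609.  80.  36.]
small_spool_a 0.64 [548.  97. 117.]
big_spool 0.86 [545. 154.  35.]
tape_roll 0.61 [612. 141.  40.]
tray_floor 0.68 [584. 127.  41.]
small_spool_a 0.64 [549. 102. 126.]
small_spool_a 0.58 [609.  80.  37.]
big_spool 0.6 [546. 151.  38.]
tape_roll 0.55 [610. 141.  39.]
tray_floor 0.72 [579. 125.  36.]
tray_hole 0.96 [481. 130.  76.]
small_spool_a 0.38 [605.  79.  36.]
big_spool 0.56 [723. 115.  -1.]
tray_floor 0.85 [581. 126.  34.]
tray_hole 0.8 [484. 132.  77.]
tray_hole 0.5 [ 486. -428.   -1.]
```

View pics/w17.png

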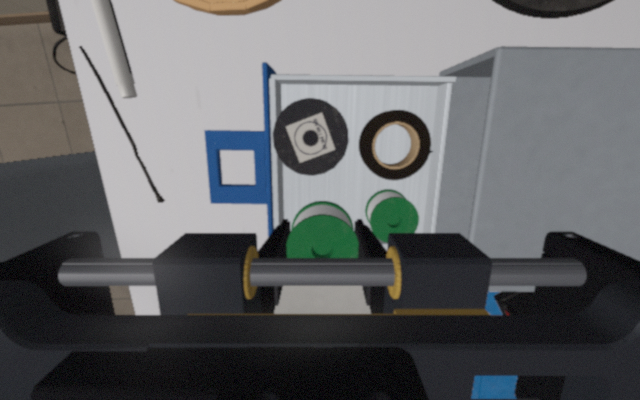

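The tray holds the big spool (311,137), tape (395,145) and the first small spool (392,217), all separated. The held spool (322,240) is over the free front-right corner.

>>> {"method": "drive_tool", "body": {
  "rows": [
    [[0.003,0.01,0.1,0,0,0,0.3],[0,0,0.1,0,0,0,0.3],[0,0,0.06,0,0,0,0.3],[0,0,0.04,0,0,0,0.3],[0,0,0,0,0,0,0.3]]
  ]
}}

```text
t: 52.45
eef_pos: [552.4, 95.8, 73.1]
tcp_rot: [-3.141, 0.0, 1.515]
ft_force: [-0.3, -0.2, -2.7]
opening: 0.41
grip_force: 30.0
```

>>> {"method": "drive_tool", "body": {
  "rows": [
    [[0,0,0,0,0,0,0.47],[0,0,0,0,0,0,0.47],[0,0,0,0,0,0,0.47],[0,0,-0.1,0,0,0,0.47],[0,0,-0.2,0,0,0,0.47]]
  ]
}}

```text
t: 53.08
eef_pos: [551.7, 95.7, 148.1]
tcp_rot: [-3.138, 0.0, 1.515]
ft_force: [0.3, 0.0, 0.2]
opening: 0.467
grip_force: 0.0
```

Run:
```python
from h import *
st()
for c in("wrist","scene","top"):
    q=env.read_camera(c);find(q,["small_spool_a","big_spool","tape_roll","tray_floor","tray_hole"],n=3)
    save(q,"x_%s.png"%c)
```

```text
{'t': 53.075, 'joints': [0.054, 0.504, 1.81, -0.0, 0.832, 0.11], 'eef_pos': [551.75, 95.7, 148.073], 'tcp_rot': [-3.138, 0.0, 1.515], 'ft_force': [0.256, 0.023, 0.223], 'opening': 0.467, 'grip_force': 0.0}
small_spool_a 0.71 [549. 102.  34.]
small_spool_a 0.63 [608.  80.  39.]
big_spool 0.84 [546. 157.  39.]
tape_roll 0.63 [614. 141.  35.]
tray_floor 0.96 [582. 128.  40.]
small_spool_a 0.61 [549. 100.  40.]
small_spool_a 0.56 [606.  77.  39.]
big_spool 0.64 [544. 153.  38.]
tape_roll 0.73 [609. 139.  38.]
tray_floor 0.79 [579. 124.  37.]
tray_hole 0.73 [483. 133.  73.]
small_spool_a 0.48 [606.  81.  39.]
tray_floor 0.79 [582. 126.  34.]
tray_hole 0.94 [485. 133.  75.]
```

All four are in the tray. Now I push it home with closed fingers on the tab's front edge.

>>> {"method": "drive_tool", "body": {
  "rows": [
    [[0,0,-0.05,0,0,0,0.3],[0.041,-0.158,0,0,0,0,0],[0.041,-0.158,0,0,0,0,0],[0.041,-0.158,0,0,0,0,0],[0,0,0,0,0,0,0]]
  ]
}}

```text
t: 54.6
eef_pos: [434.1, 133.6, 161.8]
tcp_rot: [3.142, 0.0, 1.517]
ft_force: [0.6, -0.1, 0.1]
opening: 0.019
grip_force: 0.0
```

>>> {"method": "drive_tool", "body": {
  "rows": [
    [[0,0,0.15,0,0,0,0],[0,0,0.15,0,0,0,0],[0,0,0.05,0,0,0,0],[0,0,0,0,0,0,0]]
  ]
}}

```text
t: 55.1
eef_pos: [436.4, 133.0, 73.3]
tcp_rot: [-3.141, 0.0, 1.515]
ft_force: [0.5, 0.3, 0.2]
opening: 0.003
grip_force: 0.0
```

Run:
```python
from h import *
st()
for c in("scene","top"):
    q=env.read_camera(c);find(q,["tray_hole"],n=1)
```

```text
{'t': 55.1, 'joints': [0.151, 0.517, 2.119, -0.0, 0.506, 0.207], 'eef_pos': [436.372, 132.959, 73.344], 'tcp_rot': [-3.141, 0.0, 1.515], 'ft_force': [0.53, 0.265, 0.162], 'opening': 0.003, 'grip_force': 0.0}
tray_hole 0.97 [480. 132.  74.]
tray_hole 0.78 [484. 130.  76.]
```

>>> {"method": "drive_tool", "body": {
  "rows": [
    [[0,0.04,0,0,0,0,0],[0,0.03,0,0,0,0,0],[0,0.05,0,0,0,0,0],[0,0.06,0,0,0,0,0],[0,0.06,0,0,0,0,0]]
  ]
}}

```text
t: 55.92
eef_pos: [496.9, 129.5, 73.3]
tcp_rot: [-3.141, 0.0, 1.515]
ft_force: [-2.8, -0.9, 1.3]
opening: 0.01
grip_force: 1.3
```

>>> {"method": "drive_tool", "body": {
  "rows": [
    [[0,0.06,0,0,0,0,0],[0,0.06,0,0,0,0,0],[0,0.06,0,0,0,0,0],[0,0.06,0,0,0,0,0],[0,0.04,0,0,0,0,0]]
  ]
}}

```text
t: 56.55
eef_pos: [566.7, 125.8, 73.3]
tcp_rot: [3.141, 0.0, 1.515]
ft_force: [-2.0, -1.7, 0.7]
opening: 0.004
grip_force: 1.1
```

>>> {"method": "drive_tool", "body": {
  "rows": [
    [[0,0.03,0,0,0,0,0],[0,0.02,0,0,0,0,0],[0,0.01,0,0,0,0,0],[0,0,0,0,0,0,0]]
  ]
}}

```text
t: 57.05
eef_pos: [580.9, 125.1, 73.4]
tcp_rot: [3.141, -0.0, 1.515]
ft_force: [-0.1, -0.4, -0.4]
opening: 0.005
grip_force: 0.0
```

Run:
```python
from h import *
st()
for c in("scene","top"):
    q=env.read_camera(c);find(q,["tray_hole","tray_floor","tray_housing"],n=1)
```

```text
{'t': 57.05, 'joints': [0.101, 0.647, 1.78, 0.0, 0.714, 0.157], 'eef_pos': [580.877, 125.116, 73.441], 'tcp_rot': [3.141, -0.0, 1.515], 'ft_force': [-0.145, -0.395, -0.395], 'opening': 0.005, 'grip_force': 0.0}
tray_hole 0.75 [609. 121.  73.]
tray_floor 0.61 [707. 117.  38.]
tray_housing 0.85 [724. 114.  -3.]
tray_hole 0.45 [613. 123.  72.]
tray_floor 0.51 [707. 116.  32.]
tray_housing 0.78 [723. 112.  -0.]
```

Keep pushing in small steps until the stop.

>>> {"method": "drive_tool", "body": {
  "rows": [
    [[0,0.016,0,0,0,0,0],[0,0.012,0,0,0,0,0],[0,0,0,0,0,0,0]]
  ]
}}

```text
t: 57.82
eef_pos: [588.0, 124.5, 73.3]
tcp_rot: [3.141, 0.0, 1.515]
ft_force: [-0.4, -0.3, -1.0]
opening: 0.003
grip_force: 0.0
```

>>> {"method": "drive_tool", "body": {
  "rows": [
    [[0,0.012,0,0,0,0,0],[0,0,0,0,0,0,0]]
  ]
}}

```text
t: 58.08
eef_pos: [590.9, 124.4, 73.3]
tcp_rot: [3.141, 0.0, 1.515]
ft_force: [-0.2, -0.3, -0.9]
opening: -0.001
grip_force: 0.0
```

>>> {"method": "drive_tool", "body": {
  "rows": [
    [[0,0.01,0,0,0,0,0],[0,0,0,0,0,0,0]]
  ]
}}

```text
t: 58.32
eef_pos: [593.3, 124.3, 73.4]
tcp_rot: [3.141, 0.0, 1.515]
ft_force: [-0.4, -0.8, -0.3]
opening: 0.006
grip_force: 0.1
```

>>> {"method": "drive_tool", "body": {
  "rows": [
    [[0,0.012,0,0,0,0,0],[0,0,0,0,0,0,0]]
  ]
}}

```text
t: 58.58
eef_pos: [594.5, 124.2, 73.2]
tcp_rot: [-3.137, 0.001, 1.515]
ft_force: [-9.8, 0.1, 4.8]
opening: 0.004
grip_force: 5.0
```

>>> {"method": "drive_tool", "body": {
  "rows": [
    [[0,0.01,0,0,0,0,0],[0,0,0,0,0,0,0]]
  ]
}}

```text
t: 58.82
eef_pos: [594.6, 124.1, 73.2]
tcp_rot: [-3.132, 0.001, 1.515]
ft_force: [-20.4, 0.5, 12.9]
opening: 0.006
grip_force: 11.3
```

Run:
```python
from h import *
st()
for c in("scene","top"):
    q=env.read_camera(c);find(q,["tray_hole","tray_floor","tray_housing"],n=1)
```

```text
{'t': 58.825, 'joints': [0.097, 0.664, 1.739, 0.001, 0.748, 0.152], 'eef_pos': [594.637, 124.137, 73.195], 'tcp_rot': [-3.132, 0.001, 1.515], 'ft_force': [-20.351, 0.475, 12.851], 'opening': 0.006, 'grip_force': 11.263}
tray_hole 0.56 [621. 123.  75.]
tray_housing 0.76 [721. 115.   0.]
tray_hole 0.49 [ 489. -433.   -1.]
tray_floor 0.4 [724. 116.  36.]
tray_housing 0.66 [721. 117.  -1.]
```

>>> {"method": "drive_tool", "body": {
  "rows": [
    [[0,-0.06,0,0,0,0,0],[0,-0.15,0,0,0,0,0],[0,-0.1,-0.15,0,0,0,0],[0,0,-0.24,0,0,0,0],[0,0,-0.24,0,0,0,0]]
  ]
}}

```text
t: 59.85
eef_pos: [521.1, 128.4, 232.9]
tcp_rot: [3.141, -0.0, 1.515]
ft_force: [0.8, 0.5, -0.4]
opening: 0.005
grip_force: 0.0
```

>>> {"method": "drive_tool", "body": {
  "rows": [
    [[0,0,-0.24,0,0,0,0],[0,0,0,0,0,0,0],[0,0,0,0,0,0,0]]
  ]
}}

```text
t: 60.22
eef_pos: [521.0, 128.3, 290.4]
tcp_rot: [-3.142, 0.0, 1.515]
ft_force: [-0.3, -0.3, -0.8]
opening: 0.007
grip_force: 0.0
```

Run:
```python
from h import *
st()
for c in("wrist","scene","top"):
    q=env.read_camera(c);print(c);find(q,["tray_hole","tray_floor","tray_housing","hook","hook_mat","hook_tip","magnifier","marker","red_mouse","carton"],n=1)
```

```text
{'t': 60.225, 'joints': [0.118, 0.308, 1.698, -0.0, 1.135, 0.174], 'eef_pos': [521.014, 128.287, 290.369], 'tcp_rot': [-3.142, 0.0, 1.515], 'ft_force': [-0.34, -0.258, -0.803], 'opening': 0.007, 'grip_force': 0.0}
wrist
tray_hole 0.56 [625. 128.  81.]
tray_housing 0.9 [722. 118.   3.]
marker 0.76 [367. 260.  -1.]
scene
tray_hole 0.71 [627. 122.  75.]
tray_floor 0.68 [722. 115.  39.]
tray_housing 0.79 [723. 117.   1.]
marker 0.73 [367. 260.  -3.]
red_mouse 0.67 [397. 524.   2.]
top
tray_hole 0.73 [627. 119.  75.]
tray_floor 0.65 [723. 115.  35.]
tray_housing 0.89 [724. 109.  -2.]
hook 0.62 [ 490. -425.    1.]
hook_mat 0.82 [ 488. -431.   -0.]
hook_tip 0.62 [ 546. -422.    9.]
marker 0.63 [367. 263.  -2.]
carton 0.62 [ 662. -370.    0.]
```

```bash
python3 -c "
from h import *
print(env.job_done())"
```

```text
the job is handed in; nothing more can be done
None
```

The job is handed in: all four items (tape roll, big spool, both small spools) are side by side in the tray, the tray is fully home, and the hook stands upright on its mat, put back there before the tray was loaded and pushed in with closed fingers.

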